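# Turn the castings over in the flip fixture

### The arm

A 6-joint arm with a two-finger parallel gripper is mounted at the origin on the work surface. World frame = base frame: x ahead of the robot, y to its left, z up, the work surface at z = 0. Lengths are in m, angles in rad, forces in N, time in s.
With the tool pointing down it reaches from about 0.425 to 0.95 m from the base axis. Payload 3.5 kg.
Tool frame: the origin (TCP) lies midway between the tips of the shut fingers; the grasp point (between the pads) lies 19 mm behind it; z points along the fingers, y is the direction in which the jaws open and shut (so a half turn about z gives the same grasp; the last joint's range is limited). The gripper opens to 85 mm and grips with 20 to 120 N. Pads are 22 mm wide; open, the fingers measure 114 mm over their backs; the gripper's body (76 mm by 85 mm) begins 54 mm behind the grasp point. The pads swing forward as they close: fully open they stand 13 mm farther back than shut.
Start: joints at [-1.347, 0.286, 1.577, -0, 1.279, -0.15], TCP at [0.247, -0.628, 0.231] pointing down, gripper open.
Joint ranges: [-2.77, 2.77], [-0.9, 2.22], [0.21, 2.48], [-1.53, 4.67], [0.24, 2.81], [-2.84, 2.84]. Speed limits (rad/s): [2.79, 2.79, 3.14, 3.14, 3.14, 3.14].

### API

Orientations are given as a unit quaternion [x, y, z, w].
In Python, from plant import * gives the robot as it stands.
- The arm moves only by the shell command python3 -m jog 'ROWS' [FORCE]. ROWS is a JSON object of lists of equal length, an entry for each row: "travel": the shift along the world's x, y, z in mm, a list of three; "dr": the turn, a rotation vector about the world's x, y, z in degrees, a list of three; "jaw": the closure in counts, from 0 (fully open) to 255 (shut). In form: {"travel": [[x, y, z], ...], "dr": [[wx, wy, wz], ...], "jaw": [jaw, ...]}. A call has 1 to 5 rows; each row shifts and turns the commanded pose from where the row before left it; what a row does not reach is not made up. A row lasts 1/12 s, in which the tool goes at most 41.7 mm and 7.16 degrees, less where a joint would pass 70% of its speed; a pose out of reach is approached as far as the arm can. A call is refused whole if a number of a shift passes 41.7 or a number of a turn 7.16, either way. A call with a gripper value outside its range is refused whole. The fingers move at their own pace and stop on an object; FORCE is the grip in N (left out, the last holds). Time passes only in rows, so rows that do not move let the fingers close. It gives the time, the measured TCP pose, the force and the opening at its end, in the units of the state.
- get_state(): the state, without advancing time (a new reading comes with each control period).
- read_camera(name): name is "side" or "top"; returns the picture (420x560x3 uint8, red, green, blue); there is no depth.
- camera_info(name): a dict with "K" (3x3 intrinsics, pixels), "R" (3x3) and "t" (3): a world point X has camera coordinates R X + t. Camera axes: x right, y down, z forward; pixel columns grow to the right and rows downward; lengths in m; the calibration is good to about 2 mm. A picture is of the moment at which its call begins. camera_info takes no time and is no camera call.
- sign_off(): hands the job in, once; it reports no verdict.
The state is a dict: "time": time; "qpos": joint angles; "dq": joint speeds; "joint_efforts": joint torques, N m; "eef_pos": TCP position; "tcp_rot": TCP orientation; "contact_force": force on the tool from outside, world axes, zero at the start; "wrist_torque": the same for the moment, N m; "opening": opening from 0.0 (shut) to 1.0 (fully open).
Only numpy, scipy, OpenCV 4.12 (cv2) and the standard library are available. Lean on these libraries where they do the work, as an engineer would, in place of code of your own. Each camera call takes 0.05 s, during which the arm holds its last target. There are 200 camera calls.

### The job

Pull the cabinet drawer open, take out every cover casting (two or three) and seat each boss-up in its own pocket of the hinged flipper plate, lying flat open. When all are seated, swing the flipper right over by its bar so they drop face-down into the nests opposite, then swing it back flat open, leaving the covers lying home in the nests, and shut the drawer. Leave the tumbler and the scraper where they are.

Things in the scene. Friction and masses are not known exactly. Their poses are not given: they have to be found in the camera images.
- cover_a: Aluminium casting, all alike: flange 70 (x) x 46 (y) x 27 mm (z), on its face a raised boss 30 (x) x 26 (y) x 15 mm high, flat back. Origin: centre of the back; z points through the face and boss (up at the start). 0.14 to 0.24 kg. Grip the boss from above, or the 46 mm flange. Starts in the drawer, long side across it. Same after a half turn. Absent: None from the start.
- cover_b: Aluminium casting, all alike: flange 70 (x) x 46 (y) x 27 mm (z), on its face a raised boss 30 (x) x 26 (y) x 15 mm high, flat back. Origin: centre of the back; z points through the face and boss (up at the start). 0.14 to 0.24 kg. Grip the boss from above, or the 46 mm flange. Starts in the drawer, long side across it. Same after a half turn. Absent: None from the start.
- cover_c: Aluminium casting, all alike: flange 70 (x) x 46 (y) x 27 mm (z), on its face a raised boss 30 (x) x 26 (y) x 15 mm high, flat back. Origin: centre of the back; z points through the face and boss (up at the start). 0.14 to 0.24 kg. Grip the boss from above, or the 46 mm flange. Starts in the drawer, long side across it. Same after a half turn. Absent: None from the start.
- fixture: Turnover fixture fixed to the bench: dark steel base 290 (x) x 196 (y) x 12 mm. Origin: centre of its underside; x along the hinge (away from the robot at yaw 0), +y the open side of the aluminium flipper plate, -y the nest side, z up. Hinge brackets at x = +/-137 mm rise to 54 mm.
- flipper (a joint): Flipper angle, rad: 0 flat open on the +y side of the fixture, 1.57 upright, 3.14 fully over the nests, pockets down (stops at both ends). Stiff hinge (0.8 N m friction; plate 0.5 kg) so it stays where it is left. Starts 0 to 0.35. The covers drop 9 mm into the nests.
- flipper_bar (a point): Middle of the round black bar handle of the flipper: 14 mm thick, about 100 mm clear between two stalks, parallel to the hinge and 132 mm from its axis, in the hinge plane: 43 mm above the bench at both ends of the swing. 30 mm gap between bar and plate. It can turn in the grip, so the tool may point down throughout. Axes turn with the flipper.
- flipper_hinge (a point): Middle of the hinge axis, 43 mm above the bench; the axis runs along this point's x (the fixture's x).
- pocket1 (a point): Centre of the floor of flipper pocket 1 of 3 (nearest the robot, 82 mm apart along fixture x). Pocket 72.5 (x) x 48.5 mm; hinge-side wall 24 mm high, others 14 mm, the top 4 mm a 45 degree lead-in. A seated cover (back down, boss up) has its origin here; with the flipper flat this is 20 mm above the bench. Moves with the flipper; z points out of the pocket.
- pocket2 (a point): Centre of the floor of flipper pocket 2 of 3 (middle, 82 mm apart along fixture x). Pocket 72.5 (x) x 48.5 mm; hinge-side wall 24 mm high, others 14 mm, the top 4 mm a 45 degree lead-in. A seated cover (back down, boss up) has its origin here; with the flipper flat this is 20 mm above the bench. Moves with the flipper; z points out of the pocket.
- pocket3 (a point): Centre of the floor of flipper pocket 3 of 3 (farthest, 82 mm apart along fixture x). Pocket 72.5 (x) x 48.5 mm; hinge-side wall 24 mm high, others 14 mm, the top 4 mm a 45 degree lead-in. A seated cover (back down, boss up) has its origin here; with the flipper flat this is 20 mm above the bench. Moves with the flipper; z points out of the pocket.
- nest1 (a point): Centre of fixed nest 1 of 3 (nearest the robot, 82 mm apart along fixture x), at support height, 30 mm above the bench. 73 (x) x 52 mm, walls 8 mm high, their top 4 mm a 45 degree lead-in; end bars carry the flange, the boss hangs in the 42 mm long, 18 mm deep gap between them. A cover home face down has its origin (back) 27 mm above this point.
- nest2 (a point): Centre of fixed nest 2 of 3 (middle, 82 mm apart along fixture x), at support height, 30 mm above the bench. 73 (x) x 52 mm, walls 8 mm high, their top 4 mm a 45 degree lead-in; end bars carry the flange, the boss hangs in the 42 mm long, 18 mm deep gap between them. A cover home face down has its origin (back) 27 mm above this point.
- nest3 (a point): Centre of fixed nest 3 of 3 (farthest, 82 mm apart along fixture x), at support height, 30 mm above the bench. 73 (x) x 52 mm, walls 8 mm high, their top 4 mm a 45 degree lead-in; end bars carry the flange, the boss hangs in the 42 mm long, 18 mm deep gap between them. A cover home face down has its origin (back) 27 mm above this point.
- cabinet: Low grey bench cabinet, fixed: 180 (x) x 340 (y) x 86 mm high, one drawer with a blue front. Origin: centre of its underside; the drawer opens towards its -x (towards the robot).
- drawer (a joint): How far the drawer is out, m: 0 shut, 0.155 fully out (stop). Slides with about 2 N friction. Starts 0 to 20 mm out. Inside it is 145 mm deep (x) x 306 mm wide; steel floor 12 mm above the bench, side and back walls reach 34 mm above the bench, the front 79 mm.
- drawer_handle (a point): Middle of the round steel bar handle of the drawer: 12 mm thick, along cabinet y, 108 mm clear between stalks, 40 mm in front of the drawer front, 60 mm above the bench; can be gripped from above. Moves with the drawer.
- tumbler: Black drinks tumbler, 74 mm across, 135 mm tall, bystander. Origin: centre of its underside.
- scraper: Hand scraper shaped like a screwdriver lying on the bench, bystander.

How it is judged:
By the outcome, as a careful person would: the job done as asked, in the order asked, and still so for the second after the job is handed in, with the robot touching nothing.
Of cover_a, cover_b, cover_c only 2 to 3 are there at a start; the rules pass over those that are not, and their reading is None.
At some moment in a run one of cover_a, cover_b, cover_c may be knocked a few centimetres aside while the robot is not near it.
It also fails if it takes over 210 s, if anything falls off the work surface, if the arm or the gripper's body presses on something with over 40 N, if the wrist force passes 120 N, or if a joint passes its speed limit or range.

## Working session

There is one attempt and no reset: what is moved stays moved. The work goes in short steps, Python scripts to look and compute and a shell command to move; the robot and the scene stay as the last step left them, time stands still between calls to the robot, and variables do not carry over. Pictures are saved under pics/ and viewed, about 12 in all and at most 16, crops included, and the job is handed in when it is done.

```bash
ls; mkdir -p pics
cat > h.py <<'E'
from plant import *
import numpy as np, cv2
def snap(n,f,crop=None,s=1):
    im=read_camera(n); c=im if crop is None else im[crop[1]:crop[3],crop[0]:crop[2]]
    c=cv2.resize(c,None,fx=s,fy=s,interpolation=cv2.INTER_CUBIC)
    cv2.imwrite('pics/'+f,c[:,:,::-1]); return im
def ray(n,u,v,z):
    i=camera_info(n);K,R,t=[np.array(i[k]) for k in('K','R','t')]
    d=R.T@np.linalg.solve(K,[u,v,1]); c=-R.T@t
    return c+d*(z-c[2])/d[2]
def proj(n,X):
    i=camera_info(n);K,R,t=[np.array(i[k]) for k in('K','R','t')]
    p=K@(R@np.array(X)+t); return p[:2]/p[2]
E
python3 - <<'E'
from h import *
a=snap('top','t0.png');b=snap('side','s0.png')
cv2.imwrite('pics/t0.png',cv2.resize(a,(800,600))[:,:,::-1]);cv2.imwrite('pics/s0.png',cv2.resize(b,(800,600))[:,:,::-1])
np.save('t0.npy',a);np.save('s0.npy',b)
for n in('top','side'):
    i=camera_info(n);print(n,i['K'],-np.array(i['R']).T@np.array(i['t']))
s=get_state();print(s)
E
```

```text
pics
top [[412.96936164   0.         281.4592463 ]
 [  0.         412.96936164 216.48361136]
 [  0.           0.           1.        ]] [0.52196972 0.01992238 0.97002453]
side [[443.17162322   0.         275.6822421 ]
 [  0.         443.17162322 211.62810974]
 [  0.           0.           1.        ]] [0.03240454 0.60562387 0.59697855]
{'time': 0.1, 'qpos': array([-1.34699023e+00,  2.87111522e-01,  1.57804441e+00,  2.71285722e-05,
        1.27865802e+00, -1.49998223e-01]), 'dq': array([-0.00131693, -0.00238589, -0.00270491, -0.00013856,  0.00180329,
       -0.00080392]), 'joint_efforts': array([ 1.49052732e-03, -4.07289040e+01, -2.93699849e+01, -1.08866918e-04,
        3.37820100e-03,  1.74717798e-05]), 'eef_pos': array([ 0.24638003, -0.62777001,  0.23005509]), 'tcp_rot': array([ 9.82584699e-01,  1.85811935e-01, -2.80015372e-05, -1.11036918e-03]), 'contact_force': array([-0.91484923,  0.30846872,  0.13533553]), 'wrist_torque': array([ 0.00430227,  0.02940442, -0.05678175]), 'opening': 1.003724574555171}
```

View pics/t0.png

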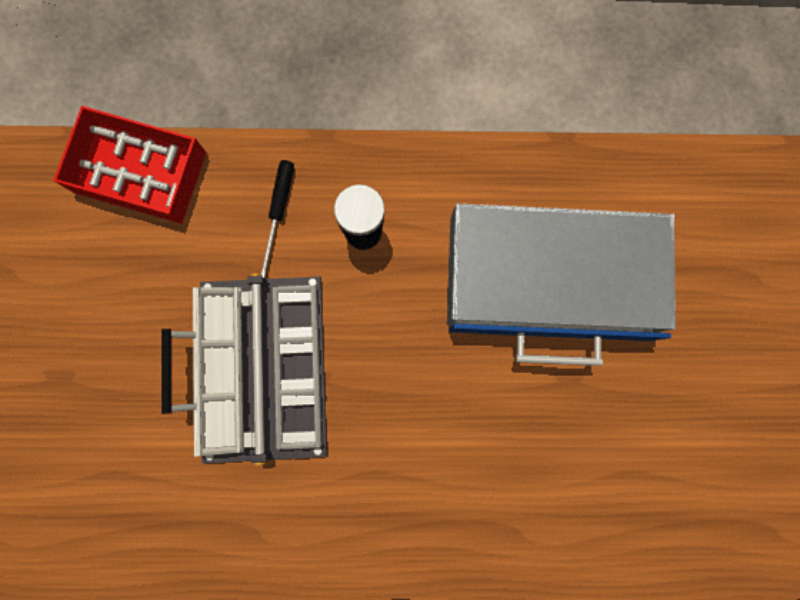

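View pics/s0.png

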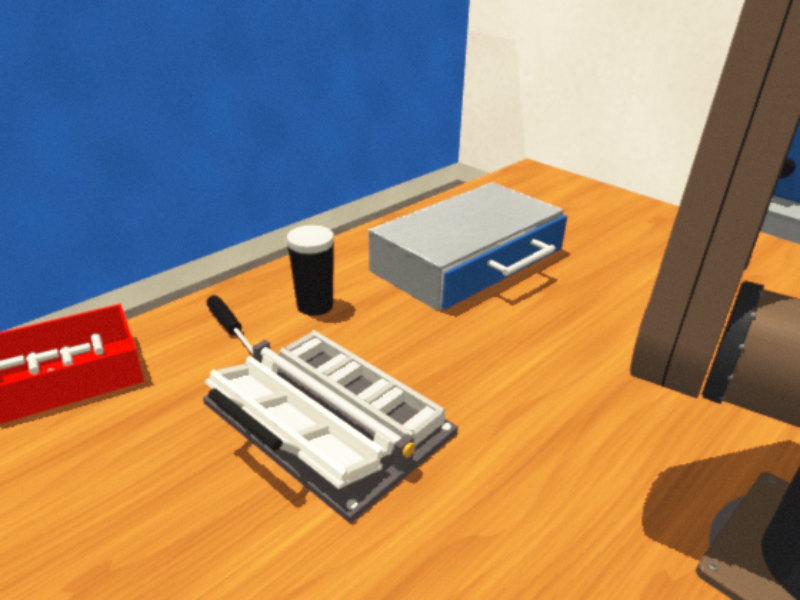

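Top view: cabinet at right (handle 800-px-scale (520..600,360)), fixture at left with the hinge running x at column ~258, black bar at (166,370), tumbler (360,215), scraper (275,210). The side view shows the flipper slightly raised.

Run:
```python
from h import *
f=1/1.42857
def r(n,u,v,z): return np.round(ray(n,u*f,v*f,z)*1000,0)
print('handle',r('top',520,357,.06),r('top',600,362,.06), 'side',r('side',504,272,.06),r('side',552,247,.06))
print('cab top corners',[r('top',*p,.086) for p in((455,205),(674,213),(673,328),(452,324))])
print('base',[r('top',*p,.012) for p in((320,278),(327,457),(203,463))])
print('hinge',r('top',255,280,.043),r('top',261,462,.043),r('side',263,350,.043),r('side',407,449,.043))
a=np.load('t0.npy').astype(int);s=np.load('s0.npy').astype(int)
# bar: black mask
for n,im,box in(('top',a,(100,215,128,300)),('side',s,(135,265,205,320))):
    m=np.zeros(im.shape[:2],np.uint8);x0,y0,x1,y1=box
    m[y0:y1,x0:x1]=(im[y0:y1,x0:x1].max(2)<45)*255
    c=max(cv2.findContours(m,0,2)[0],key=cv2.contourArea)
    R=cv2.minAreaRect(c);print(n,R,cv2.boxPoints(R).round(1).tolist())
    cc=R[0]
    i=camera_info(n);print([ (z,np.round(ray(n,*cc,z)*1000,0)) for z in(.043,.07,.09)])
```

```text
handle [ 558. -184.   60.] [ 550. -308.   60.] side [ 558. -177.   60.] [ 554. -313.   60.]
cab top corners [array([791., -82.,  86.]), array([ 781., -424.,   86.]), array([ 601., -413.,   86.]), array([606., -76.,  86.])]
base [array([688., 132.,  12.]), array([400., 116.,  12.]), array([391., 310.,  12.])]
hinge [678. 231.  43.] [397. 213.  43.] [676. 230.  43.] [398. 217.  43.]
top ((116.0, 259.5), (57.0, 6.0), 90.0) [[113.0, 231.0], [119.0, 231.0], [119.0, 288.0], [113.0, 288.0]]
[(0.043, array([535., 364.,  43.])), (0.07, array([535., 354.,  70.])), (0.09, array([534., 347.,  90.]))]
side ((171.14759826660156, 294.1643981933594), (60.42723083496094, 7.350859642028809), 37.77568817138672) [[145.0, 278.6000061035156], [149.5, 272.79998779296875], [197.3000030517578, 309.79998779296875], [192.8000030517578, 315.6000061035156]]
[(0.043, array([572., 329.,  43.])), (0.07, array([546., 342.,  70.])), (0.09, array([526., 352.,  90.]))]
```

```bash
python3 -m jog '{"travel":[[26,32,0],[26,32,0],[26,32,0],[26,32,0],[26,32,0]],"dr":[[0,0,5.6],[0,0,5.6],[0,0,5.6],[0,0,5.6],[0,0,5.6]],"jaw":[165,165,165,165,165]}' 40
python3 -m jog '{"travel":[[26,32,0],[26,32,0],[26,32,0],[26,32,0],[26,32,0]],"dr":[[0,0,5.6],[0,0,5.6],[0,0,5.6],[0,0,5.6],[0,0,5.6]],"jaw":[165,165,165,165,165]}'
python3 -m jog '{"travel":[[25,31,-30],[24,31,-30],[0,0,-30],[0,0,0],[0,0,0]],"dr":[[0,0,5.6],[0,0,5.0],[0,0,0],[0,0,0],[0,0,0]],"jaw":[165,165,165,165,165]}'
python3 - <<'E'
from h import *
a=snap('top','t1.png',(280,160,520,330),3)
print(proj('top',[.555,-.246,.06]),proj('top',get_state()['eef_pos']))
E
```

```text
time: 0.52
eef_pos: [0.3771, -0.4665, 0.2306]
tcp_rot: [0.908, 0.42, 0.0, -0.001]
contact_force: [0.7, -0.4, 0.0]
opening: 0.353
time: 0.93
eef_pos: [0.5072, -0.3063, 0.2309]
tcp_rot: [0.779, 0.627, -0.0, -0.0]
contact_force: [0.7, -0.7, -0.2]
opening: 0.354
time: 1.35
eef_pos: [0.5463, -0.2551, 0.1485]
tcp_rot: [0.719, 0.695, -0.001, -0.003]
contact_force: [0.7, -0.4, 0.3]
opening: 0.35
[391.90767134 251.19533305] [410.52068515 253.45600824]
```

View pics/t1.png

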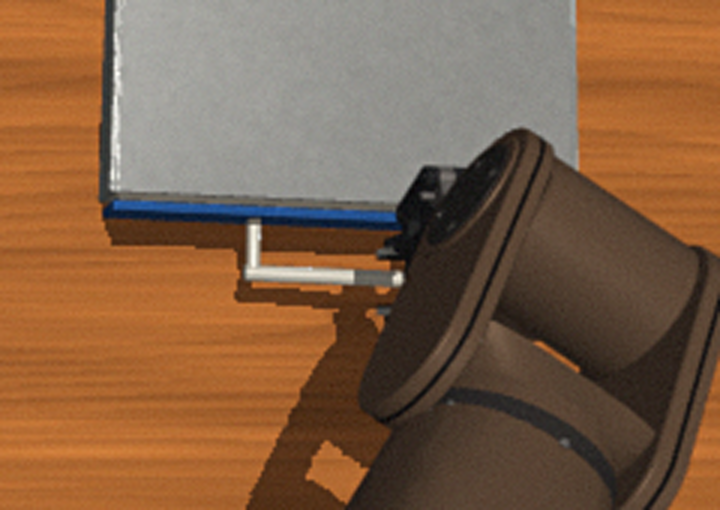

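The jaws straddle the handle bar (crop px (390,255) and (383,311), bar at row 275). I correct by +9 mm in x, then lower, grip and pull.

```bash
python3 -m jog '{"travel":[[8,5,-25],[0,0,-30],[0,0,-30],[0,0,-20],[0,0,0]],"dr":[[0,0,0],[0,0,0],[0,0,0],[0,0,0],[0,0,0]],"jaw":[165,165,165,165,165]}' 40
python3 -m jog '{"travel":[[0,0,0],[0,0,0],[0,0,0],[0,0,0],[0,0,0]],"dr":[[0,0,0],[0,0,0],[0,0,0],[0,0,0],[0,0,0]],"jaw":[255,255,255,255,255]}' 40
python3 -m jog '{"travel":[[-10,0.3,0],[-15,0.5,0],[-15,0.5,0],[-15,0.5,0],[-15,0.5,0]],"dr":[[0,0,0],[0,0,0],[0,0,0],[0,0,0],[0,0,0]],"jaw":[255,255,255,255,255]}' 40
```

```text
time: 1.82
eef_pos: [0.5533, -0.2515, 0.0433]
tcp_rot: [0.72, 0.694, -0.001, -0.003]
contact_force: [-0.9, -0.4, -1.6]
opening: 0.354
time: 2.23
eef_pos: [0.5566, -0.2529, 0.0482]
tcp_rot: [0.719, 0.695, -0.0, 0.002]
contact_force: [-1.6, -3.0, 0.9]
opening: 0.122
time: 2.65
eef_pos: [0.4875, -0.2502, 0.0482]
tcp_rot: [0.719, 0.695, 0.001, 0.004]
contact_force: [3.2, -1.5, 0.7]
opening: 0.122
```

```bash
python3 -m jog '{"travel":[[-15,0.5,0],[-15,0.5,0],[-15,0.5,0],[-12,0.5,0],[-8,0,0]],"dr":[[0,0,0],[0,0,0],[0,0,0],[0,0,0],[0,0,0]],"jaw":[255,255,255,255,255]}' 40
python3 -m jog '{"travel":[[-4,0,0],[-4,0,0],[-4,0,0],[-3,0,0],[0,0,0]],"dr":[[0,0,0],[0,0,0],[0,0,0],[0,0,0],[0,0,0]],"jaw":[255,255,255,255,255]}' 40
```

```text
time: 3.07
eef_pos: [0.4218, -0.2477, 0.0482]
tcp_rot: [0.72, 0.694, 0.001, 0.003]
contact_force: [1.8, 2.0, 5.7]
opening: 0.115
time: 3.48
eef_pos: [0.4069, -0.2471, 0.0481]
tcp_rot: [0.72, 0.694, 0.001, 0.001]
contact_force: [-0.7, 3.2, 9.2]
opening: 0.12
```

```bash
python3 -m jog '{"travel":[[-3,0,0],[-2,0,0],[0,0,0],[0,0,0],[0,0,0]],"dr":[[0,0,0],[0,0,0],[0,0,0],[0,0,0],[0,0,0]],"jaw":[255,255,255,140,140]}' 40
python3 -m jog '{"travel":[[0,0,35],[0,0,40],[0,0,40],[0,0,40],[0,41,0]],"dr":[[0,0,0],[0,0,0],[0,0,0],[0,0,0],[0,0,7]],"jaw":[140,140,140,140,140]}' 40
python3 -m jog '{"travel":[[0,41,0],[0,41,0],[10,41,0],[10,41,0],[10,41,0]],"dr":[[0,0,7],[0,0,7],[0,0,7],[0,0,7],[0,0,7]],"jaw":[165,165,165,165,165]}' 40
python3 -m jog '{"travel":[[15,41,0],[15,41,0],[15,41,0],[15,41,0],[15,41,0]],"dr":[[0,0,7],[0,0,7],[0,0,7],[0,0,7],[0,0,7]],"jaw":[165,165,165,165,165]}' 40
python3 - <<'E'
from h import *
a=snap('top','t2.png');np.save('t2.npy',a)
cv2.imwrite('pics/t2.png',cv2.resize(a,(800,600))[:,:,::-1])
E
```

```text
time: 3.9
eef_pos: [0.4008, -0.2469, 0.0464]
tcp_rot: [0.719, 0.695, -0.0, 0.0]
contact_force: [-0.8, 1.2, 0.9]
opening: 0.394
time: 4.32
eef_pos: [0.4047, -0.2131, 0.2111]
tcp_rot: [0.677, 0.736, -0.001, 0.01]
contact_force: [1.3, -0.1, 1.5]
opening: 0.453
time: 4.73
eef_pos: [0.4297, -0.0008, 0.2009]
tcp_rot: [0.42, 0.908, -0.0, 0.0]
contact_force: [1.4, -0.4, -0.3]
opening: 0.351
time: 5.15
eef_pos: [0.5017, 0.1952, 0.2005]
tcp_rot: [0.127, 0.992, -0.0, -0.0]
contact_force: [0.2, -0.7, 0.8]
opening: 0.355
```

View pics/t2.png

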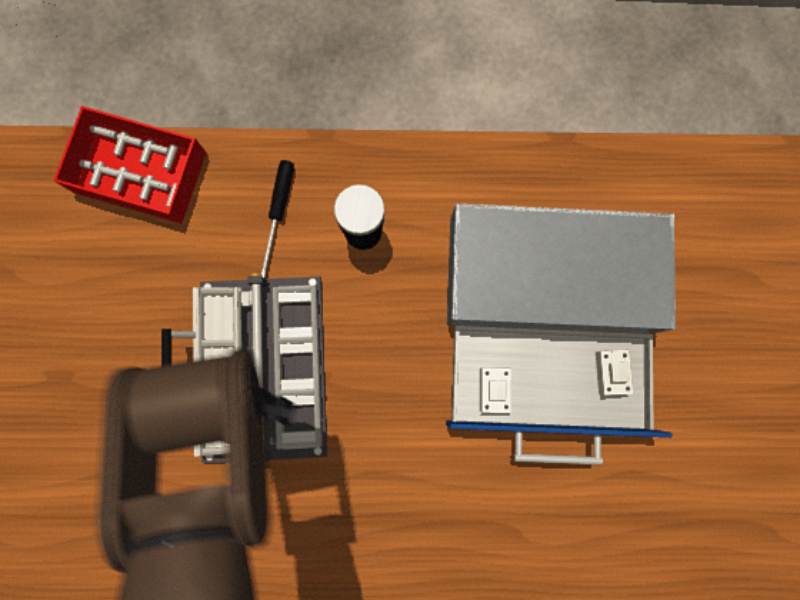

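Drawer fully open, showing only two covers, left ≈(496,391) and right ≈(616,373) in 800-scale, long sides along world x; third absent. Now I press the flipper flat with shut fingers, and measure the covers.

```bash
python3 -m jog '{"travel":[[7,32,0],[6,32,0],[6,31,0],[6,31,-20],[6,32,-40]],"dr":[[0,0,4],[0,0,4],[0,0,4],[0,0,3],[0,0,3]],"jaw":[255,255,255,255,255]}' 40
python3 -m jog '{"travel":[[0,0,-25],[0,0,-20],[0,0,-10],[0,0,-5],[0,0,-5]],"dr":[[0,0,0],[0,0,0],[0,0,0],[0,0,0],[0,0,0]],"jaw":[255,255,255,255,255]}' 40
python3 -m jog '{"travel":[[0,0,-6],[0,0,-6],[0,0,-6],[0,0,-4],[0,0,-2]],"dr":[[0,0,0],[0,0,0],[0,0,0],[0,0,0],[0,0,0]],"jaw":[255,255,255,255,255]}' 40
python3 - <<'E'
from h import *
a=np.load('t2.npy').astype(int)
g=a.min(2)
def reg(box,th):
    x0,y0,x1,y1=box;m=(g[y0:y1,x0:x1]>th).astype(np.uint8)*255
    return m
x0,y0,x1,y1=310,235,460,295
cr=cv2.resize(a[y0:y1,x0:x1].astype(np.uint8),None,fx=5,fy=5,interpolation=cv2.INTER_CUBIC)
cv2.imwrite('pics/t3.png',cr[:,:,::-1])
for th in(195,210,225):
    m=reg((x0,y0,x1,y1),th)
    for c in cv2.findContours(m,0,2)[0]:
        if cv2.contourArea(c)>200:
            R=cv2.minAreaRect(c);u,v=R[0][0]+x0,R[0][1]+y0
            print(th,R,np.round(ray('top',u,v,.039)*1000,1))
E
```

```text
time: 5.62
eef_pos: [0.5345, 0.348, 0.1524]
tcp_rot: [-0.028, 1.0, 0.002, 0.004]
contact_force: [0.2, 0.6, 0.4]
opening: 0.002
time: 6.03
eef_pos: [0.5319, 0.3452, 0.0845]
tcp_rot: [-0.026, 1.0, 0.0, -0.0]
contact_force: [-1.6, 0.9, 4.3]
opening: -0.002
time: 6.45
eef_pos: [0.5323, 0.3443, 0.0594]
tcp_rot: [-0.026, 1.0, -0.0, 0.001]
contact_force: [2.2, -1.2, 4.3]
opening: 0.003
195 ((121.31558227539062, 25.471309661865234), (30.8726863861084, 19.37464714050293), 84.80557250976562) [ 535.2 -341.3   39. ]
195 ((40.133052825927734, 30.37525749206543), (63.934478759765625, 59.2917366027832), 1.8476102352142334) [ 523.6 -156.7   39. ]
210 ((37.5, 38.0), (30.0, 19.0), 90.0) [ 506.6 -150.4   39. ]
210 ((121.33447265625, 25.513797760009766), (30.643783569335938, 19.183507919311523), 85.2363510131836) [ 535.1 -341.3   39. ]
225 ((37.0, 38.0), (30.0, 18.0), 90.0) [ 506.6 -149.3   39. ]
```

View pics/t3.png

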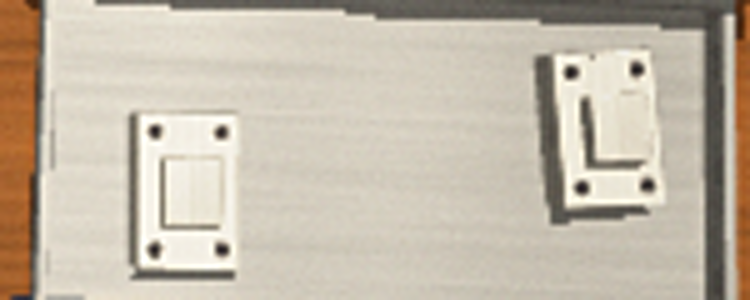

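```bash
python3 -m jog '{"travel":[[0,0,-4],[0,0,-3],[0,0,-2],[0,0,-2],[0,0,0]],"dr":[[0,0,0],[0,0,0],[0,0,0],[0,0,0],[0,0,0]],"jaw":[255,255,255,255,255]}' 40
python3 - <<'E'
from h import *
for P in([(155,132),(222,132),(155,250),(222,250)],[(571,72),(637,69),(582,188),(648,185)]):
    Q=np.array([ray('top',u/5+310-.4,v/5+235-.4,.039)*1000 for u,v in P])
    d=(Q[0]+Q[1]-Q[2]-Q[3])/2; e=(Q[0]+Q[2]-Q[1]-Q[3])/2
    print(Q.mean(0).round(1),np.degrees(np.arctan2(d[1],d[0])).round(1),np.degrees(np.arctan2(-e[0],e[1])).round(1),np.linalg.norm(d),np.linalg.norm(e))
E
```

```text
time: 6.87
eef_pos: [0.5318, 0.3445, 0.0481]
tcp_rot: [-0.026, 1.0, -0.0, -0.0]
contact_force: [0.0, -2.1, 2.5]
opening: 0.001
[ 507.2 -150.    39. ] -0.9 0.1 52.46960899182087 30.1804364877771
[ 535.6 -341.7   39. ] 3.2 2.7 52.265691716107916 30.217477100373056
```

```bash
python3 -m jog '{"travel":[[0,0,35],[0,0,40],[20,-20,40],[30,-35,30],[-20,-41,10]],"dr":[[0,0,0],[0,0,0],[0,0,0],[0,0,0],[0,0,0]],"jaw":[255,255,255,255,255]}' 40
python3 -m jog '{"travel":[[-20,-41,0],[-20,-41,0],[-20,-41,0],[0,-41,0],[0,-41,0]],"dr":[[0,0,0],[0,0,0],[0,0,0],[0,0,-7],[0,0,-7]],"jaw":[255,140,140,140,140]}' 40
python3 - <<'E'
from h import *
a=snap('top','t4.png',(100,180,240,330),4);b=snap('side','s4.png',(110,210,350,380),3)
np.save('t4.npy',a);np.save('s4.npy',b)
w=cv2.imread('pics/t4.png');x=cv2.imread('pics/s4.png')
E
```

```text
time: 7.28
eef_pos: [0.5597, 0.2656, 0.1937]
tcp_rot: [-0.027, 1.0, 0.001, 0.005]
contact_force: [-0.3, -0.4, 1.6]
opening: 0.0
time: 7.7
eef_pos: [0.4964, 0.0698, 0.1879]
tcp_rot: [0.098, 0.995, 0.0, -0.001]
contact_force: [0.2, 0.3, 0.7]
opening: 0.454
```

View pics/t4.png

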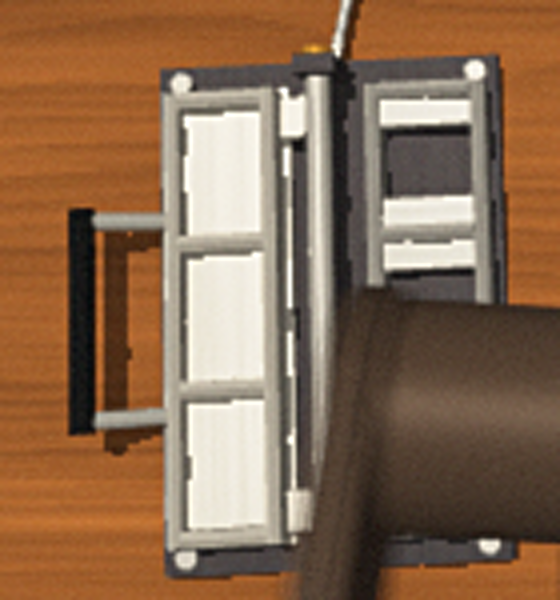

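View pics/s4.png

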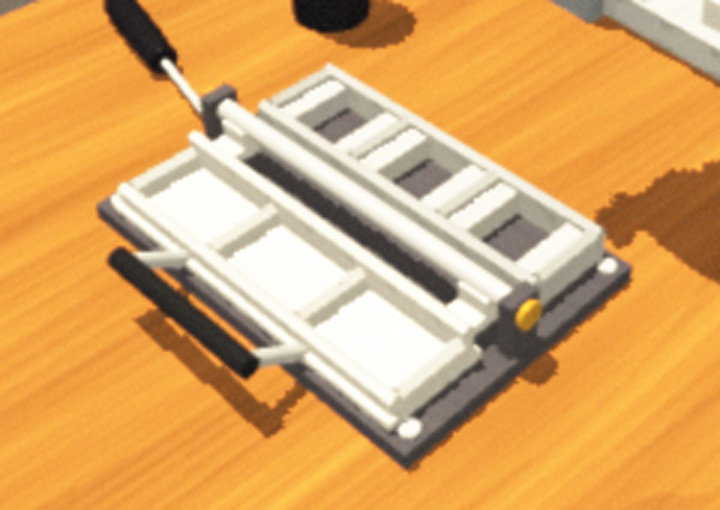

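Run:
```python
from h import *
def r(u,v,z): return ray('top',u/4+100-.4,v/4+180-.4,z)*1000
S=np.array([r(*p,.014) for p in((181,82),(475,69),(186,558),(490,546))]);print('screws',S.round(1).tolist())
d=(S[0]+S[1]-S[2]-S[3]);yaw=np.arctan2(d[1],d[0]);e=S[0]+S[2]-S[1]-S[3];print('yaw',np.degrees(yaw),np.degrees(np.arctan2(-e[0],e[1])),'c',S.mean(0).round(1))
b=r(82,320,.043);print('bar',b)
print('hinge',r(317,78,.043+.008),r(320,300,.051))
y0=np.radians(3.3);c,s=np.cos(y0),np.sin(y0);C=S.mean(0)
def F(p): p=p-C; return np.round([c*p[0]+s*p[1],-s*p[0]+c*p[1]],1)
for k,p in dict(bar=b,barend1=r(82,210,.043),barend2=r(82,433,.043),floorL3=r(185,170,.02),floorL2=r(187,320,.02),floorL1=r(190,465,.02),
  w01=r(223,98,.034),w12=r(223,241,.034),w23=r(223,390,.034),w3=r(223,537,.034),outer=r(172,320,.034),hingew=r(272,320,.044),nestL=r(375,200,.038),nestR=r(482,200,.038)).items(): print(k,F(p))
```

```text
screws [[673.1, 315.3, 14.0], [681.9, 145.1, 14.0], [402.5, 301.2, 14.0], [409.1, 131.0, 14.0]]
yaw 2.9674534733557167 2.583635936012589 c [541.7 223.2  14. ]
bar [534.95999183 355.11397823  43.        ]
hinge [670.01601712 228.35744173  51.        ] [546.20107033 222.74951093  51.        ]
bar [  0.9 132.1]
barend1 [ 62.  131.6]
barend2 [-60.8 132.7]
floorL3 [84.2 81.1]
floorL2 [-1.5 81.4]
floorL1 [-82.7  81.1]
w01 [122.6  54.9]
w12 [41.2 56.4]
w23 [-41.8  58. ]
w3 [-122.1   59.5]
outer [-1.5 85.5]
hingew [-4.8 27.6]
nestL [ 59.5 -30. ]
nestR [ 56.3 -90. ]
```

Flipper is flat (bar 132.1 mm from the hinge; wall spacings agree with ±41/±122), fixture at (541.7, 223.2), yaw ≈2.9°. Pocket 2 ≈ (538.8, 280.1), pocket 1 ≈ (456.9, 276.0). Now the left cover.

```bash
python3 -m jog '{"travel":[[2,-37,0],[2,-37,0],[2,-37,0],[2,-37,0],[2,-36,0]],"dr":[[0,0,3],[0,0,3],[0,0,3],[0,0,2.3],[0,0,0]],"jaw":[135,135,135,135,135]}' 40
python3 -m jog '{"travel":[[1,-36,-20],[0,0,-20],[0,0,-30],[0,0,0],[0,0,0]],"dr":[[0,0,0],[0,0,0],[0,0,0],[0,0,0],[0,0,0]],"jaw":[135,135,135,135,135]}' 40
python3 - <<'E'
from h import *
b=snap('side','s5.png',(340,120,560,290),3);np.save('s5.npy',b)
# expected boss top centre & corners in crop px
for X in([.507,-.150,.054],[.507,-.137,.054],[.507,-.163,.054],[.522,-.150,.054],[.492,-.15,.054]): print((proj('side',X)-[340,120])*3)
E
```

```text
time: 8.22
eef_pos: [0.5081, -0.114, 0.1882]
tcp_rot: [-0.004, 1.0, 0.001, -0.001]
contact_force: [0.9, -0.1, -0.9]
opening: 0.471
time: 8.63
eef_pos: [0.5079, -0.1479, 0.1167]
tcp_rot: [-0.003, 1.0, 0.002, -0.003]
contact_force: [-0.0, -0.0, 0.6]
opening: 0.478
[ 69.49467966 254.52938234]
[ 59.31757452 260.72380298]
[ 79.52042108 248.4270911 ]
[ 53.74828769 247.0382038 ]
[ 85.51780231 262.15221255]
```

View pics/s5.png

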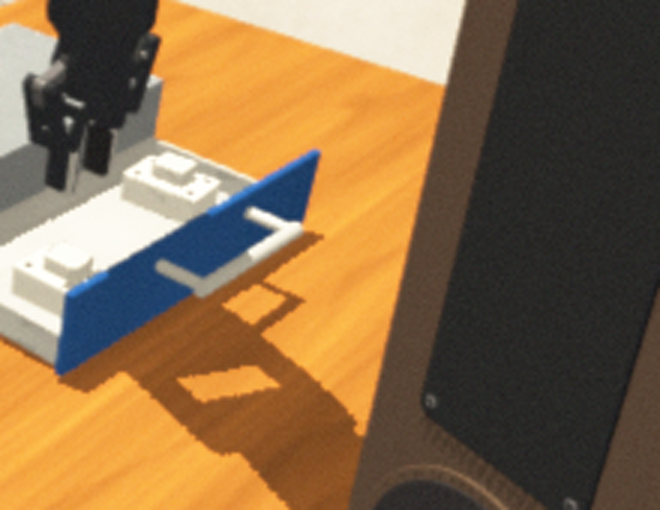

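Boss top at crop (69,254), just where projected. I lower and grip.

```bash
python3 -m jog '{"travel":[[-0.7,-2,-30],[0,0,-25],[0,0,-13],[0,0,-8],[0,0,0]],"dr":[[0,0,0],[0,0,0],[0,0,0],[0,0,0],[0,0,0]],"jaw":[135,135,135,135,135]}' 50
python3 -m jog '{"travel":[[0,0,0],[0,0,0],[0,0,0],[0,0,0],[0,0,0]],"dr":[[0,0,0],[0,0,0],[0,0,0],[0,0,0],[0,0,0]],"jaw":[255,255,255,255,255]}' 50
python3 -m jog '{"travel":[[0,0,10],[0,0,20],[0,0,30],[0,0,40],[0,0,0]],"dr":[[0,0,0],[0,0,0],[0,0,0],[0,0,0],[0,0,0]],"jaw":[255,255,255,255,255]}' 50
```

```text
time: 9.1
eef_pos: [0.5091, -0.1508, 0.0431]
tcp_rot: [-0.003, 1.0, 0.0, -0.0]
contact_force: [-0.4, 0.2, -0.5]
opening: 0.469
time: 9.52
eef_pos: [0.5106, -0.152, 0.0452]
tcp_rot: [-0.003, 1.0, -0.001, 0.002]
contact_force: [0.4, 2.1, 6.8]
opening: 0.285
time: 9.93
eef_pos: [0.5132, -0.1537, 0.1518]
tcp_rot: [-0.003, 1.0, -0.003, 0.006]
contact_force: [1.7, -1.2, -0.2]
opening: 0.283
```

```bash
python3 -m jog '{"travel":[[0,20,0],[2,36,0],[3,36,0],[3,36,0],[3,36,0]],"dr":[[0,0,0],[0,0,0],[0,0,0.5],[0,0,0.5],[0,0,0.5]],"jaw":[255,255,255,255,255]}' 50
python3 -m jog '{"travel":[[3,36,0],[3,36,0],[3,36,0],[3,36,0],[3,36,0]],"dr":[[0,0,0.5],[0,0,0.5],[0,0,0.5],[0,0,0],[0,0,0]],"jaw":[255,255,255,255,255]}' 50
python3 -m jog '{"travel":[[3,36,0],[2,36,-20],[0,18,-25],[0,0,-15],[0,0,0]],"dr":[[0,0,0],[0,0,0],[0,0,0],[0,0,0],[0,0,0]],"jaw":[255,255,255,255,255]}' 50
python3 - <<'E'
from h import *
b=snap('side','s6.png',(120,180,320,330),4);np.save('s6.npy',b)
s=get_state();print(s['eef_pos'],s['tcp_rot'],s['opening'])
E
```

```text
time: 10.35
eef_pos: [0.5194, 0.0138, 0.143]
tcp_rot: [-0.016, 1.0, -0.0, -0.0]
contact_force: [0.6, 0.1, -1.9]
opening: 0.287
time: 10.77
eef_pos: [0.5344, 0.1941, 0.1429]
tcp_rot: [-0.029, 1.0, -0.0, -0.0]
contact_force: [0.3, -0.2, -2.1]
opening: 0.286
time: 11.18
eef_pos: [0.5362, 0.2825, 0.0782]
tcp_rot: [-0.03, 1.0, -0.002, -0.005]
contact_force: [-1.1, -0.2, -1.9]
opening: 0.286
[0.53765789 0.28213396 0.08039304] [-0.02955418  0.99955783 -0.00113121 -0.00306707] 0.28124971909874624
```

View pics/s6.png

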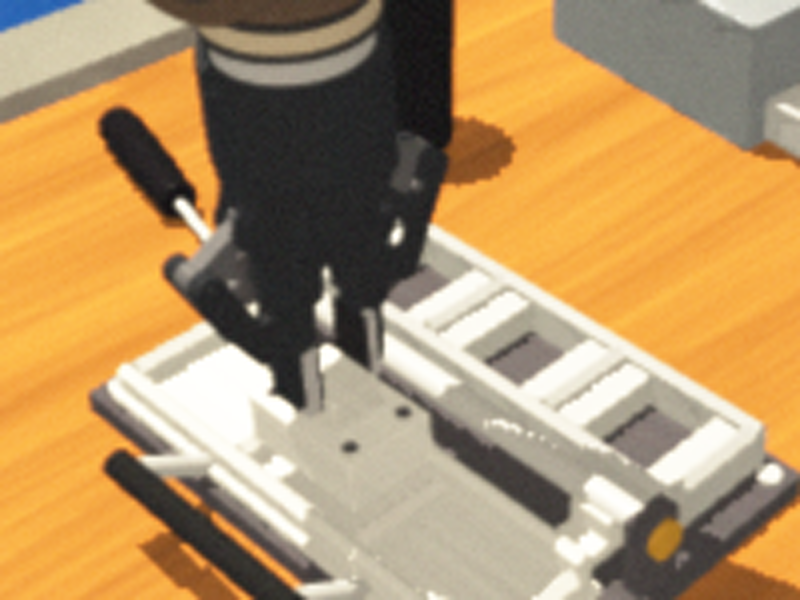

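Cover hangs over pocket 2; near flange holes at crop (349,447) and (402,411).

Run:
```python
from h import *
th=np.radians(3.2);c,s=np.cos(th),np.sin(th)
for z in(.071,.074,.077):
    A=ray('side',349/4+120-.4,447/4+180-.4,z)*1000;B=ray('side',402/4+120-.4,411/4+180-.4,z)*1000
    m=(A+B)/2;print(z,A.round(1),B.round(1),np.linalg.norm(A-B).round(1),np.degrees(np.arctan2(-(A-B)[0],(A-B)[1])).round(1),'centre',(m+26.2*np.array([c,s,0])).round(1))
s=get_state();print(s['eef_pos'])
# check consistency of side calibration: fixture bar ends & pocket wall in side view
print((proj('side',[.5350,.3551,.043])-[120,180])*4)
```

```text
0.071 [508.7 295.   71. ] [511.  264.6  71. ] 30.4 4.3 centre [536.  281.3  71. ]
0.074 [506.  296.7  74. ] [508.3 266.6  74. ] 30.2 4.3 centre [533.3 283.1  74. ]
0.077 [503.3 298.5  77. ] [505.5 268.5  77. ] 30.1 4.3 centre [530.6 285.   77. ]
[0.53765789 0.28213396 0.08039304]
[199.63178614 531.37904138]
```

```bash
python3 -m jog '{"travel":[[3.8,-2,0],[0,0,0],[0,0,-5],[0,0,-5],[0,0,-5]],"dr":[[0,0,-0.3],[0,0,0],[0,0,0],[0,0,0],[0,0,0]],"jaw":[255,255,255,255,255]}' 50
python3 -m jog '{"travel":[[0,0,-4],[0,0,-3],[0,0,-3],[0,0,-2],[0,0,0]],"dr":[[0,0,0],[0,0,0],[0,0,0],[0,0,0],[0,0,0]],"jaw":[255,255,255,255,255]}' 50
```

```text
time: 11.65
eef_pos: [0.5459, 0.2813, 0.0717]
tcp_rot: [-0.026, 1.0, 0.001, 0.002]
contact_force: [0.4, 0.7, 1.9]
opening: 0.285
time: 12.07
eef_pos: [0.5438, 0.2811, 0.0615]
tcp_rot: [-0.026, 1.0, 0.0, -0.001]
contact_force: [-13.3, -2.1, 23.2]
opening: 0.287
```

```bash
python3 -m jog '{"travel":[[-2,-0.5,1],[0,0,0],[0,0,0],[0,0,0],[0,0,0]],"dr":[[0,0,0],[0,0,0],[0,0,0],[0,0,0],[0,0,0]],"jaw":[255,255,255,255,255]}' 50
python3 - <<'E'
from h import *
b=snap('side','s7.png',(120,180,320,330),4);np.save('s7.npy',b)
s=get_state();print(s['eef_pos'],s['contact_force'],s['wrist_torque'])
E
```

```text
time: 12.48
eef_pos: [0.5431, 0.281, 0.0612]
tcp_rot: [-0.026, 1.0, 0.001, 0.001]
contact_force: [-5.8, -0.0, 13.8]
opening: 0.284
[0.54307499 0.28095742 0.06111718] [-5.76405458  0.47826358 14.30463007] [ 0.08959436  0.70709845 -0.01716781]
```

View pics/s7.png

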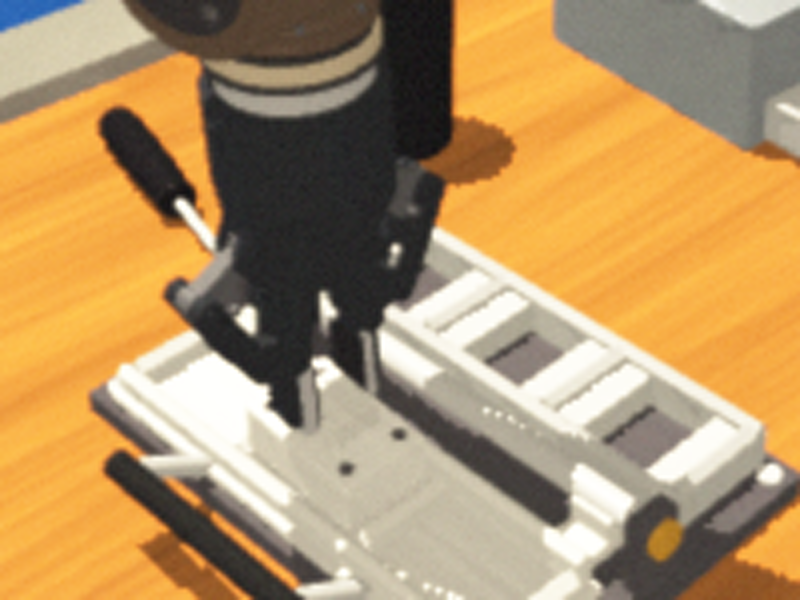

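```bash
python3 - <<'E'
from h import *
th=np.radians(3.0);c,s=np.cos(th),np.sin(th)
for z in(.051,.055,.058):
    A=ray('side',346/4+120-.4,468/4+180-.4,z)*1000;B=ray('side',399/4+120-.4,434/4+180-.4,z)*1000
    m=(A+B)/2;print(z,A.round(1),B.round(1),'centre',(m+26.2*np.array([c,s,0])).round(1))
E
python3 -m jog '{"travel":[[-2,0,1],[-1,0,0],[0,0,-2],[0,0,-2],[0,0,0]],"dr":[[0,0,0],[0,0,0],[0,0,0],[0,0,0],[0,0,0]],"jaw":[255,255,255,255,255]}' 50
```

```text
0.051 [517.2 292.   51. ] [518.2 262.   51. ] centre [543.9 278.4  51. ]
0.055 [513.6 294.3  55. ] [514.7 264.5  55. ] centre [540.3 280.8  55. ]
0.058 [511. 296.  58.] [512.  266.4  58. ] centre [537.6 282.6  58. ]
time: 12.95
eef_pos: [0.5392, 0.2807, 0.0541]
tcp_rot: [-0.026, 1.0, 0.001, 0.0]
contact_force: [1.5, 6.1, 0.6]
opening: 0.285
```

It slid in (TCP z 61→54, forces gone). Press slightly, release, back off and look.

```bash
python3 -m jog '{"travel":[[0,0,-1],[0,0,-1],[0,0,0],[0,0,0],[0,0,0]],"dr":[[0,0,0],[0,0,0],[0,0,0],[0,0,0],[0,0,0]],"jaw":[255,255,255,255,255]}' 50
python3 -m jog '{"travel":[[0,0,0],[0,0,0],[0,0,0],[0,0,20],[0,0,30]],"dr":[[0,0,0],[0,0,0],[0,0,0],[0,0,0],[0,0,0]],"jaw":[180,135,135,135,135]}' 50
python3 -m jog '{"travel":[[0,0,40],[-5,-30,0],[-5,-41,0],[-3,-41,0],[0,-41,0]],"dr":[[0,0,0],[0,0,0],[0,0,0],[0,0,0],[0,0,0]],"jaw":[135,135,135,135,135]}' 50
python3 -m jog '{"travel":[[0,-41,0],[0,-41,0],[0,-41,0],[0,0,0],[0,0,0]],"dr":[[0,0,0],[0,0,0],[0,0,0],[0,0,0],[0,0,0]],"jaw":[135,135,135,135,135]}' 50
python3 - <<'E'
from h import *
a=snap('top','t8.png');np.save('t8.npy',a);b=snap('side','s8.png')
o=np.vstack([np.hstack([cv2.resize(a[200:320,110:230],(400,400),interpolation=2),cv2.resize(b[220:360,130:270],(400,400),interpolation=2)]),cv2.resize(a[225:305,300:480],(800,356),interpolation=2)[:200]])
o=np.vstack([o[:400]]);cv2.imwrite('pics/c8.png',o[:,:,::-1])
g=a.min(2);x0,y0,x1,y1=310,225,460,300
m=(g[y0:y1,x0:x1]>212).astype(np.uint8)*255
for c in cv2.findContours(m,0,2)[0]:
    if cv2.contourArea(c)>200:
        R=cv2.minAreaRect(c);print(R,np.round(ray('top',R[0][0]+x0,R[0][1]+y0,.039)*1000,1))
E
```

```text
time: 13.37
eef_pos: [0.5397, 0.2808, 0.0536]
tcp_rot: [-0.026, 1.0, 0.001, 0.001]
contact_force: [-0.4, 4.4, 6.4]
opening: 0.281
time: 13.78
eef_pos: [0.5351, 0.2778, 0.0973]
tcp_rot: [-0.026, 1.0, -0.002, -0.006]
contact_force: [-0.1, -0.1, -0.3]
opening: 0.47
time: 14.2
eef_pos: [0.5241, 0.1251, 0.1412]
tcp_rot: [-0.027, 1.0, -0.001, -0.001]
contact_force: [0.2, 0.1, -0.6]
opening: 0.469
time: 14.62
eef_pos: [0.525, 0.0015, 0.1413]
tcp_rot: [-0.024, 1.0, -0.0, -0.001]
contact_force: [0.2, 0.2, -0.2]
opening: 0.471
```

View pics/c8.png

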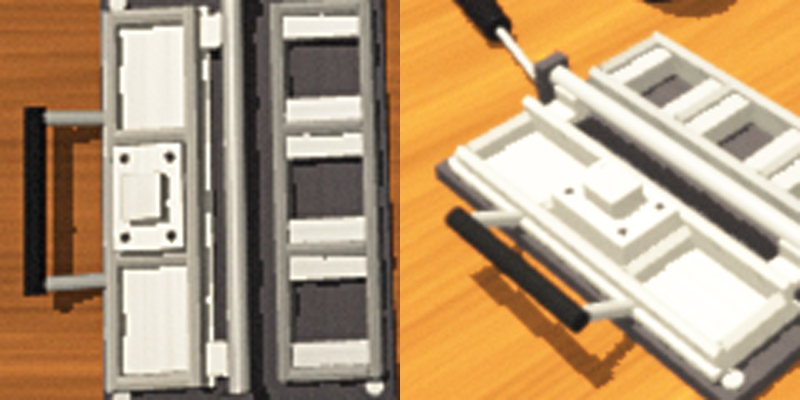

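Cover is seated in pocket 2. The mask found no right cover; a look at the drawer.

Run:
```python
from h import *
a=np.load('t8.npy');cr=a[220:310,300:480]
cv2.imwrite('pics/c9.png',cv2.resize(cr,None,fx=4,fy=4,interpolation=2)[:,:,::-1])
g=a.min(2);x0,y0,x1,y1=310,225,460,300
for th in(190,200,206):
  m=(g[y0:y1,x0:x1]>th).astype(np.uint8)*255
  for c in cv2.findContours(m,0,2)[0]:
    if cv2.contourArea(c)>200:
        R=cv2.minAreaRect(c);print(th,R,np.round(ray('top',R[0][0]+x0,R[0][1]+y0,.039)*1000,1))
```

```text
190 ((121.31558227539062, 35.471309661865234), (30.8726863861084, 19.37464714050293), 84.80557250976562) [ 535.2 -341.3   39. ]
190 ((45.96931457519531, 40.7559814453125), (78.43323516845703, 61.083797454833984), 4.927110195159912) [ 522.8 -169.8   39. ]
200 ((121.3196792602539, 35.516395568847656), (30.782150268554688, 19.19357681274414), 84.80557250976562) [ 535.  -341.3   39. ]
200 ((30.67849349975586, 15.264942169189453), (43.590023040771484, 11.642486572265625), 6.632514476776123) [ 580.  -136.1   39. ]
206 ((121.3196792602539, 35.516395568847656), (30.782150268554688, 19.193578720092773), 84.80557250976562) [ 535.  -341.3   39. ]
```

View pics/c9.png

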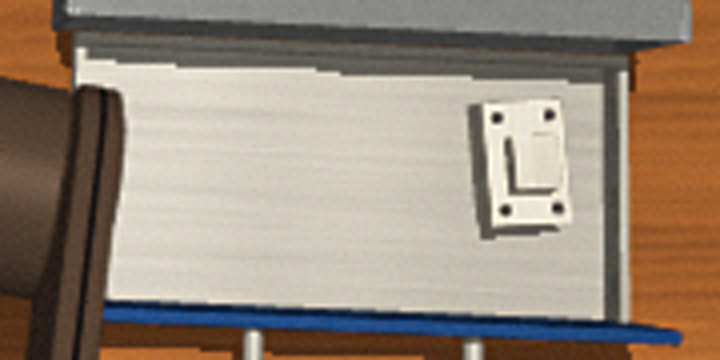

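Right cover still at (535.5, −341.5), yaw ~3.5°. Go and grip it.

```bash
python3 -m jog '{"travel":[[1,-34,0],[1,-34,0],[1,-34,0],[1,-34,0],[1,-34,0]],"dr":[[0,0,0.7],[0,0,0],[0,0,0],[0,0,0],[0,0,0]],"jaw":[135,135,135,135,135]}' 50
python3 -m jog '{"travel":[[1,-34,0],[1,-34,0],[1,-34,0],[1,-34,0],[1,-34,0]],"dr":[[0,0,0],[0,0,0],[0,0,0],[0,0,0],[0,0,0]],"jaw":[135,135,135,135,135]}' 50
python3 -m jog '{"travel":[[0.5,-3,-20],[0,0,-20],[0,0,0],[0,0,0],[0,0,0]],"dr":[[0,0,0],[0,0,0],[0,0,0],[0,0,0],[0,0,0]],"jaw":[135,135,135,135,135]}' 50
python3 -c "
from h import *
s=get_state();print(s['eef_pos'],s['tcp_rot'])
b=read_camera('side')
o=[]
for k in range(1):
  pass
np.save('s9.npy',b)
print(proj('side',[.5355,-.3415,.054]))
cv2.imwrite('pics/s9.png',cv2.resize(b[120:230,330:490],None,fx=4,fy=4,interpolation=2)[:,:,::-1])"
```

```text
time: 15.13
eef_pos: [0.5309, -0.1654, 0.1419]
tcp_rot: [-0.034, 0.999, 0.0, -0.001]
contact_force: [-0.1, 0.1, -0.1]
opening: 0.466
time: 15.55
eef_pos: [0.5365, -0.3355, 0.1416]
tcp_rot: [-0.034, 0.999, 0.0, -0.001]
contact_force: [0.3, 0.2, 0.1]
opening: 0.471
time: 15.97
eef_pos: [0.5372, -0.3378, 0.1027]
tcp_rot: [-0.034, 0.999, -0.0, -0.0]
contact_force: [0.1, -0.7, -0.0]
opening: 0.469
[ 0.53719835 -0.33776211  0.10270504] [-3.35487802e-02  9.99437080e-01 -4.22733127e-05 -2.23801717e-05]
[398.25021796 173.80793811]
```

```bash
python3 -m jog '{"travel":[[-1.5,-3.7,-20],[0,0,-20],[0,0,-12],[0,0,-7],[0,0,0]],"dr":[[0,0,0],[0,0,0],[0,0,0],[0,0,0],[0,0,0]],"jaw":[135,135,135,135,135]}' 50
python3 -m jog '{"travel":[[0,0,0],[0,0,0],[0,0,0],[0,0,0],[0,0,0]],"dr":[[0,0,0],[0,0,0],[0,0,0],[0,0,0],[0,0,0]],"jaw":[255,255,255,255,255]}' 50
python3 -m jog '{"travel":[[0,0,10],[0,0,20],[0,0,30],[0,0,30],[0,0,10]],"dr":[[0,0,0],[0,0,0],[0,0,0],[0,0,0],[0,0,0]],"jaw":[255,255,255,255,255]}' 50
```

```text
time: 16.43
eef_pos: [0.5344, -0.3417, 0.0421]
tcp_rot: [-0.033, 0.999, 0.001, -0.001]
contact_force: [0.2, 0.8, 0.3]
opening: 0.471
time: 16.85
eef_pos: [0.5355, -0.3432, 0.0444]
tcp_rot: [-0.032, 0.999, -0.001, 0.001]
contact_force: [0.7, 0.5, 1.9]
opening: 0.284
time: 17.27
eef_pos: [0.5368, -0.3444, 0.149]
tcp_rot: [-0.032, 0.999, -0.003, 0.003]
contact_force: [1.3, -1.0, -0.4]
opening: 0.284
```

```bash
python3 -m jog '{"travel":[[-2,20,0],[-4,36,0],[-4,36,0],[-4,36,0],[-4,36,0]],"dr":[[0,0,0],[0,0,0],[0,0,0],[0,0,0],[0,0,0]],"jaw":[255,255,255,255,255]}' 50
python3 -m jog '{"travel":[[-5,36,0],[-5,36,0],[-5,36,0],[-5,36,0],[-5,36,0]],"dr":[[0,0,0],[0,0,0],[0,0,0],[0,0,0],[0,0,0]],"jaw":[255,255,255,255,255]}' 50
python3 -m jog '{"travel":[[-5,36,0],[-5,36,0],[-5,36,0],[-5,36,0],[-5,36,0]],"dr":[[0,0,0],[0,0,0],[0,0,0],[0,0,0],[0,0,0]],"jaw":[255,255,255,255,255]}' 50
python3 -m jog '{"travel":[[-5,36,0],[-5,36,-15],[-4,25,-20],[0,0,-20],[0,0,0]],"dr":[[0,0,0],[0,0,0],[0,0,0],[0,0,0],[0,0,0]],"jaw":[255,255,255,255,255]}' 50
python3 - <<'E'
from h import *
b=snap('side','s10.png',(150,230,310,350),5);np.save('s10.npy',b)
s=get_state();print(s['eef_pos'],s['tcp_rot'],s['opening'])
E
```

```text
time: 17.68
eef_pos: [0.5158, -0.1771, 0.1424]
tcp_rot: [-0.032, 0.999, 0.0, -0.001]
contact_force: [0.1, 0.2, -1.5]
opening: 0.286
time: 18.1
eef_pos: [0.4907, 0.003, 0.1427]
tcp_rot: [-0.032, 0.999, 0.0, -0.0]
contact_force: [0.9, 0.7, -3.3]
opening: 0.285
time: 18.52
eef_pos: [0.4657, 0.1828, 0.1428]
tcp_rot: [-0.032, 0.999, -0.0, -0.0]
contact_force: [1.0, -0.1, -1.6]
opening: 0.287
time: 18.93
eef_pos: [0.4486, 0.2782, 0.0834]
tcp_rot: [-0.034, 0.999, -0.002, -0.005]
contact_force: [-1.4, -0.8, -2.7]
opening: 0.287
[0.45001577 0.27780654 0.08528558] [-0.03321022  0.99944158 -0.00133936 -0.00343827] 0.283793236002682
```

View pics/s10.png

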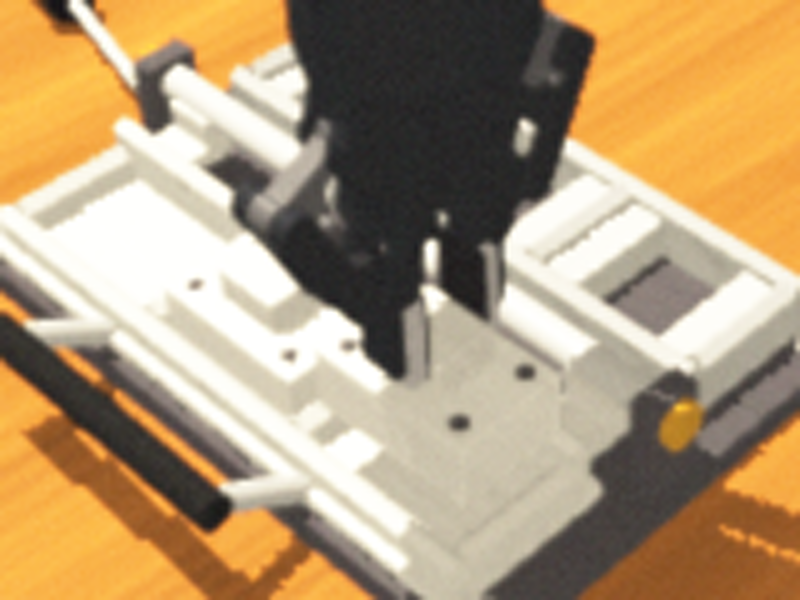

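Cover over pocket 1: near holes at crop (459,423), (525,372); the seated cover's near holes at (290,355), (348,345).

Run:
```python
from h import *
th=np.radians(3.0);c,s=np.cos(th),np.sin(th)
def go(P,z):
    A,B=[ray('side',u/5+150-.4,v/5+230-.4,z)*1000 for u,v in P]
    m=(A+B)/2;print(z,A.round(1),B.round(1),np.degrees(np.arctan2(-(A-B)[0],(A-B)[1])).round(1),'centre',(m+26.2*np.array([c,s,0])).round(1))
for z in(.075,.078,.081): go([(459,423),(525,372)],z)
go([(290,355),(348,345)],.047)
```

```text
0.075 [425.3 289.2  75. ] [427.5 258.9  75. ] 4.3 centre [452.6 275.4  75. ]
0.078 [423. 291.  78.] [425.3 260.9  78. ] 4.3 centre [450.3 277.3  78. ]
0.081 [420.8 292.8  81. ] [423.  262.9  81. ] 4.3 centre [448.  279.2  81. ]
0.047 [511.  293.8  47. ] [501.  276.2  47. ] -29.6 centre [532.2 286.4  47. ]
```

```bash
python3 -m jog '{"travel":[[6,-1.5,0],[0,0,-5],[0,0,-5],[0,0,0],[0,0,0]],"dr":[[0,0,-0.6],[0,0,0],[0,0,0],[0,0,0],[0,0,0]],"jaw":[255,255,255,255,255]}' 50
```

```text
time: 19.4
eef_pos: [0.4591, 0.2762, 0.0784]
tcp_rot: [-0.027, 1.0, -0.0, -0.0]
contact_force: [-0.8, -1.5, -2.2]
opening: 0.288
```

```bash
python3 -m jog '{"travel":[[-3,0,-4],[0,0,-4],[0,0,-3],[0,0,0],[0,0,0]],"dr":[[0,0,0],[0,0,0],[0,0,0],[0,0,0],[0,0,0]],"jaw":[255,255,255,255,255]}' 50
python3 -m jog '{"travel":[[0,0,-3],[0,0,-2],[0,0,-2],[0,0,0],[0,0,0]],"dr":[[0,0,0],[0,0,0],[0,0,0],[0,0,0],[0,0,0]],"jaw":[255,255,255,255,255]}' 50
```

```text
time: 19.82
eef_pos: [0.4556, 0.2768, 0.0669]
tcp_rot: [-0.027, 1.0, -0.0, -0.0]
contact_force: [-0.0, -0.3, -2.5]
opening: 0.286
time: 20.23
eef_pos: [0.4558, 0.2768, 0.0601]
tcp_rot: [-0.027, 1.0, -0.0, -0.0]
contact_force: [-0.2, 0.5, -2.1]
opening: 0.284
```

```bash
python3 -m jog '{"travel":[[0,0,-2],[0,0,-2],[0,0,-2],[0,0,0],[0,0,0]],"dr":[[0,0,0],[0,0,0],[0,0,0],[0,0,0],[0,0,0]],"jaw":[255,255,255,255,255]}' 50
python3 -m jog '{"travel":[[0,0,-1],[0,0,0],[0,0,0],[0,0,0],[0,0,0]],"dr":[[0,0,0],[0,0,0],[0,0,0],[0,0,0],[0,0,0]],"jaw":[255,255,255,255,255]}' 50
```

```text
time: 20.65
eef_pos: [0.4557, 0.2767, 0.054]
tcp_rot: [-0.027, 1.0, -0.0, -0.0]
contact_force: [-1.1, 0.3, -2.2]
opening: 0.287
time: 21.07
eef_pos: [0.4559, 0.2768, 0.0534]
tcp_rot: [-0.027, 1.0, 0.0, 0.0]
contact_force: [0.1, 0.2, -2.5]
opening: 0.286
```

```bash
python3 -m jog '{"travel":[[0,0,-1],[0,0,-0.7],[0,0,0],[0,0,0],[0,0,0]],"dr":[[0,0,0],[0,0,0],[0,0,0],[0,0,0],[0,0,0]],"jaw":[255,255,255,255,255]}' 50
python3 -m jog '{"travel":[[0,0,0],[0,0,0],[0,0,0],[0,0,20],[0,0,30]],"dr":[[0,0,0],[0,0,0],[0,0,0],[0,0,0],[0,0,0]],"jaw":[180,135,135,135,135]}' 50
python3 -m jog '{"travel":[[0,0,40],[5,-30,0],[8,-41,0],[8,-41,0],[8,-41,0]],"dr":[[0,0,0],[0,0,0],[0,0,0],[0,0,0],[0,0,0]],"jaw":[165,165,165,165,165]}' 50
python3 -m jog '{"travel":[[8,-41,0],[0,-41,0],[0,-41,0],[0,0,0],[0,0,0]],"dr":[[0,0,0],[0,0,0],[0,0,0],[0,0,0],[0,0,0]],"jaw":[165,165,165,165,165]}' 50
python3 - <<'E'
from h import *
a=read_camera('top');b=read_camera('side')
o=np.hstack([cv2.resize(a[200:320,110:230],(400,400),interpolation=2),cv2.resize(b[220:360,130:270],(400,400),interpolation=2)])
o=np.vstack([o,cv2.resize(a[220:310,300:480],(400,200),interpolation=2).repeat(1,0) if 0 else np.hstack([cv2.resize(a[220:310,300:480],(400,200)),cv2.resize(b[100:240,330:520],(400,200))])])
cv2.imwrite('pics/c11.png',o[:,:,::-1]);print(get_state()['eef_pos'])
E
```

```text
time: 21.48
eef_pos: [0.4561, 0.2769, 0.0523]
tcp_rot: [-0.027, 1.0, 0.0, 0.0]
contact_force: [-3.5, -1.3, 5.4]
opening: 0.286
time: 21.9
eef_pos: [0.4532, 0.2757, 0.0982]
tcp_rot: [-0.027, 1.0, -0.001, -0.004]
contact_force: [0.2, -0.1, 0.7]
opening: 0.471
time: 22.32
eef_pos: [0.485, 0.1228, 0.1417]
tcp_rot: [-0.028, 1.0, -0.0, 0.001]
contact_force: [0.6, 0.8, 0.5]
opening: 0.352
time: 22.73
eef_pos: [0.493, -0.0009, 0.1414]
tcp_rot: [-0.025, 1.0, 0.0, 0.0]
contact_force: [-0.1, -0.7, -0.7]
opening: 0.352
[0.492694   0.0015386  0.14124063]
```

View pics/c11.png

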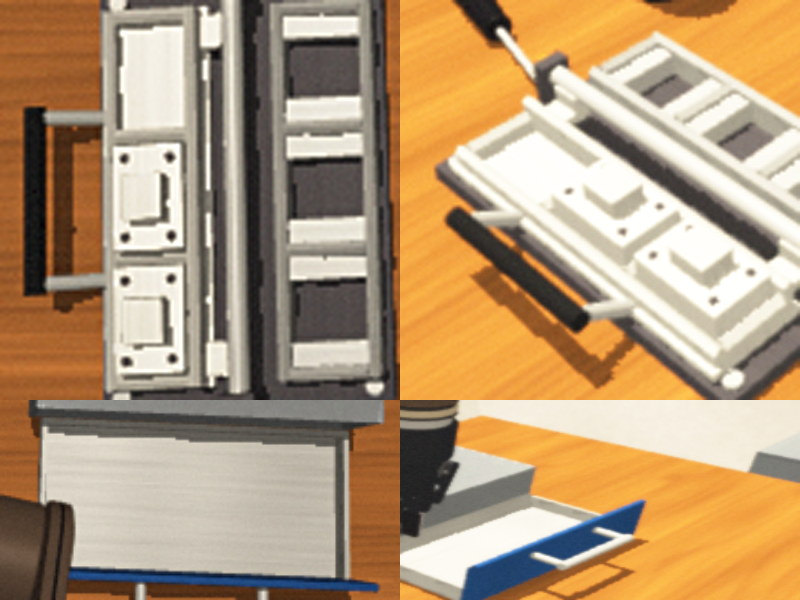

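Both covers seated (pockets 1 and 2), drawer empty. Now to the bar, while computing the swing rows.

```bash
python3 -m jog '{"travel":[[4,20,0],[4,37,0],[4,37,0],[4,37,0],[4,37,0]],"dr":[[0,0,0],[0,0,0],[0,0,0],[0,0,0],[0,0,0]],"jaw":[165,165,165,165,165]}' 40
python3 -m jog '{"travel":[[4,37,0],[4,37,0],[4,37,0],[4,37,0],[4,37,0]],"dr":[[0,0,0],[0,0,0],[0,0,0],[0,0,0],[0,0,0]],"jaw":[165,165,165,165,165]}' 40
python3 -m jog '{"travel":[[2,1,-20],[0,0,-20],[0,0,0],[0,0,0],[0,0,0]],"dr":[[0,0,0],[0,0,0],[0,0,0],[0,0,0],[0,0,0]],"jaw":[165,165,165,165,165]}' 40
cat > swing.py <<'E'
import numpy as np
def rows(A,T):
    n=np.array([-.0506,.9987,0]);z=np.array([0,0,1.])
    P=[]
    for a,t in zip(A,T):
        a,t=np.radians([a,t]); up=np.cos(t)*z-np.sin(t)*n
        P.append(132*(np.cos(a)*n+np.sin(a)*z)-18*up)
    P=np.array(P);D=np.diff(P,axis=0)
    for k in range(len(D)): print(A[k+1],T[k+1],D[k].round(1).tolist(),np.linalg.norm(D[k]).round(1))
E
python3 - <<'E'
from swing import *
A=[0,3,8,16,26,36,46,56,66,76,86,96,108,122,136,150,162,170,176,180]
T=[0]*11+[1,2,4,6,8,10,11,12,12]
rows(A,T)
E
```

```text
time: 23.25
eef_pos: [0.512, 0.1729, 0.1414]
tcp_rot: [-0.029, 1.0, 0.0, 0.0]
contact_force: [0.5, -1.0, 0.2]
opening: 0.348
time: 23.67
eef_pos: [0.531, 0.3584, 0.1412]
tcp_rot: [-0.029, 1.0, 0.0, -0.0]
contact_force: [0.3, -0.4, 0.5]
opening: 0.351
time: 24.08
eef_pos: [0.5344, 0.3562, 0.1021]
tcp_rot: [-0.028, 1.0, 0.0, 0.0]
contact_force: [0.5, -0.5, -0.8]
opening: 0.353
3 0 [0.0, -0.2, 6.9] 6.9
8 0 [0.1, -1.1, 11.5] 11.5
16 0 [0.2, -3.8, 18.0] 18.4
26 0 [0.4, -8.2, 21.5] 23.0
36 0 [0.6, -11.8, 19.7] 23.0
46 0 [0.8, -15.1, 17.4] 23.0
56 0 [0.9, -17.9, 14.5] 23.0
66 0 [1.0, -20.1, 11.2] 23.0
76 0 [1.1, -21.7, 7.5] 23.0
86 0 [1.1, -22.7, 3.6] 23.0
96 1 [1.1, -22.7, -0.4] 22.7
108 2 [1.3, -26.6, -5.7] 27.3
122 4 [1.4, -28.5, -13.6] 31.6
136 6 [1.2, -24.3, -20.2] 31.7
150 8 [0.9, -18.7, -25.6] 31.7
162 10 [0.5, -10.6, -25.1] 27.3
170 11 [0.2, -4.1, -17.8] 18.3
176 12 [0.1, -1.4, -13.7] 13.7
180 12 [0.0, -0.3, -9.2] 9.2
```

```bash
python3 -m jog '{"travel":[[0.5,-1,-30],[0,0,-25],[0,0,-15],[0,0,-8],[0,0,0]],"dr":[[0,0,0],[0,0,0],[0,0,0],[0,0,0],[0,0,0]],"jaw":[165,165,165,165,165]}' 40
python3 -m jog '{"travel":[[0,0,0],[0,0,0],[0,0,0],[0,0,0],[0,0,0]],"dr":[[0,0,0],[0,0,0],[0,0,0],[0,0,0],[0,0,0]],"jaw":[255,255,255,255,255]}' 40
python3 -m jog '{"travel":[[0,-0.2,7],[0,-1,11.5],[0.2,-4,18],[0,0,0],[0,0,0]],"dr":[[0,0,0],[0,0,0],[0,0,0],[0,0,0],[0,0,0]],"jaw":[255,255,255,255,255]}' 40
```

```text
time: 24.5
eef_pos: [0.5344, 0.3537, 0.0223]
tcp_rot: [-0.027, 1.0, -0.001, -0.001]
contact_force: [-0.1, -0.1, -0.3]
opening: 0.354
time: 24.92
eef_pos: [0.5361, 0.3561, 0.0251]
tcp_rot: [-0.027, 1.0, 0.002, 0.002]
contact_force: [-0.5, 4.3, -4.0]
opening: 0.142
time: 25.33
eef_pos: [0.5365, 0.351, 0.0631]
tcp_rot: [-0.027, 1.0, 0.002, 0.002]
contact_force: [-2.0, 4.7, 2.8]
opening: 0.148
```

Bar gripped and lifting (opening 0.145 ≈ 12–14 mm). Swing in two halves, in continuous motion past upright.

```bash
python3 -m jog '{"travel":[[0.4,-8.2,21.5],[0.6,-11.8,19.7],[0.8,-15.1,17.4],[0.9,-17.9,14.5],[1,-20.1,11.2]],"dr":[[0,0,0],[0,0,0],[0,0,0],[0,0,0],[0,0,0]],"jaw":[255,255,255,255,255]}' 40
```

```text
time: 25.75
eef_pos: [0.54, 0.2829, 0.1502]
tcp_rot: [-0.026, 1.0, 0.009, 0.003]
contact_force: [-3.7, 16.7, 9.3]
opening: 0.148
```

```bash
python3 -m jog '{"travel":[[1.1,-21.7,7.5],[1.1,-22.7,3.6],[1.1,-22.7,-0.4],[1.3,-26.6,-5.7],[1.4,-28.5,-13.6]],"dr":[[0,0,0],[0,0,0],[1,0.05,0],[1,0.05,0],[2,0.1,0]],"jaw":[255,255,255,255,255]}' 40
python3 -m jog '{"travel":[[1.2,-24.3,-20.2],[0.9,-18.7,-25.6],[0.5,-10.6,-25.1],[0.2,-4.1,-17.8],[0.1,-1.4,-13.7]],"dr":[[2,0.1,0],[2,0.1,0],[2,0.1,0],[1,0.05,0],[1,0.05,0]],"jaw":[255,255,255,255,255]}' 40
python3 -m jog '{"travel":[[0,-0.3,-5],[0,0,-3],[0,0,0],[0,0,0],[0,0,0]],"dr":[[0,0,0],[0,0,0],[0,0,0],[0,0,0],[0,0,0]],"jaw":[255,255,255,255,255]}' 40
```

```text
time: 26.17
eef_pos: [0.5476, 0.1561, 0.1428]
tcp_rot: [-0.028, 0.999, 0.038, 0.003]
contact_force: [-0.6, 6.0, 2.6]
opening: 0.143
time: 26.58
eef_pos: [0.5507, 0.0949, 0.0354]
tcp_rot: [-0.025, 0.994, 0.107, 0.0]
contact_force: [-1.5, 4.5, 30.1]
opening: 0.14
time: 27.0
eef_pos: [0.5507, 0.0951, 0.0339]
tcp_rot: [-0.028, 0.994, 0.107, -0.002]
contact_force: [-14.1, 0.1, 35.9]
opening: 0.145
```

Stopped ~8 mm high with 36 N; unload and look.

```bash
python3 -m jog '{"travel":[[0,0,4],[0,0,4],[0,0,0],[0,0,0],[0,0,0]],"dr":[[0,0,0],[0,0,0],[0,0,0],[0,0,0],[0,0,0]],"jaw":[255,255,255,255,255]}' 40
python3 - <<'E'
from h import *
a=read_camera('top');b=read_camera('side')
np.save('t12.npy',a);np.save('s12.npy',b)
o=np.hstack([cv2.resize(a[190:330,110:250],(360,600)[:1]*2,interpolation=2),cv2.resize(b[180:350,140:348],(440,360),interpolation=2)])
cv2.imwrite('pics/c12.png',o[:,:,::-1]);print(get_state()['eef_pos'],get_state()['contact_force'])
E
```

```text
time: 27.42
eef_pos: [0.5506, 0.0951, 0.0362]
tcp_rot: [-0.027, 0.994, 0.105, 0.0]
contact_force: [1.4, 4.7, 3.4]
opening: 0.144
[0.55064581 0.09511078 0.03625398] [1.42368835 4.72244615 2.63198443]
```

View pics/c12.png

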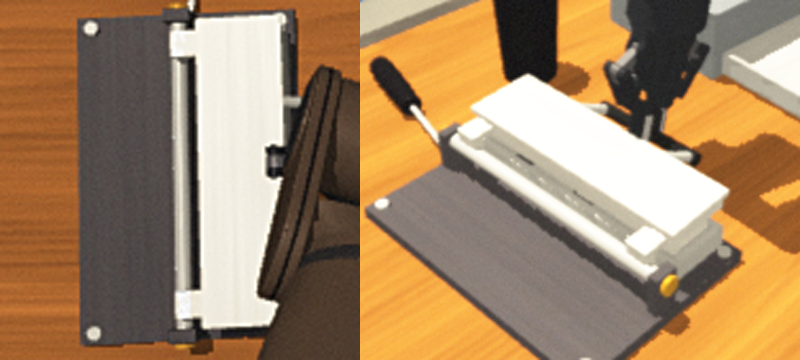

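Run:
```python
from h import *
def W(x,y,z):
    c,s=.9987,.0506; return np.array([541.7+c*x-s*y,223.2+s*x+c*y,z])/1000
def pl(x,r,off,a): # flipper coords
    a=np.radians(a);return W(x,r*np.cos(a)-off*np.sin(a),43+r*np.sin(a)+off*np.cos(a))
def cs(p): u=proj('side',p);return ((u-[140,180])*[2.115,2.118]+[360,0]).round(0)
for a in(180,176,172):
    print(a,'barend-',cs(pl(-62,132,0,a)),'bar+',cs(pl(62,132,0,a)),'plate outer near top',cs(pl(-122,88,-28,a)),'outer far',cs(pl(122,88,-28,a)))
b=np.load('s12.npy');m=(b[200:270,225:310].max(2)<45).astype(np.uint8)
for a in(180,176,172):
  print(a,proj('side',pl(-62,132,0,a)).round(1))
ys,xs=np.nonzero((b[240:262,280:305].max(2)<60));print(xs.max()+280,[ (x+280,(ys[xs==x].min()+240,ys[xs==x].max()+240)) for x in range(0,25,2) if (xs==x).any()])
```

```text
180 barend- [696. 164.] bar+ [603. 110.] plate outer near top [718. 193.] outer far [529.  82.]
176 barend- [696. 156.] bar+ [602. 103.] plate outer near top [717. 188.] outer far [527.  78.]
172 barend- [696. 149.] bar+ [601.  96.] plate outer near top [715. 184.] outer far [524.  74.]
180 [298.9 257.4]
176 [299.  253.8]
172 [298.9 250.4]
300 [(280, (np.int64(240), np.int64(247))), (282, (np.int64(243), np.int64(248))), (284, (np.int64(245), np.int64(249))), (286, (np.int64(245), np.int64(250))), (288, (np.int64(247), np.int64(250))), (290, (np.int64(248), np.int64(249))), (292, (np.int64(249), np.int64(249))), (298, (np.int64(253), np.int64(257))), (300, (np.int64(253), np.int64(255)))]
```

Bar is ~3–4° short of the stop, so a cover is probably hung up on a nest edge. Ease up a few degrees, wiggle and lower gently.

```bash
python3 -m jog '{"travel":[[0,0.5,10],[0,1,8],[0,-1,-8],[0,1,8],[0,-1,-8]],"dr":[[0,0,0],[0,0,0],[0,0,0],[0,0,0],[0,0,0]],"jaw":[255,255,255,255,255]}' 40
python3 -m jog '{"travel":[[0,1,8],[0,-1,-8],[0,-0.5,-8],[0,0,-4],[0,0,0]],"dr":[[0,0,0],[0,0,0],[0,0,0],[0,0,0],[0,0,0]],"jaw":[255,255,255,255,255]}' 40
python3 -m jog '{"travel":[[0,0,-3],[0,0,-3],[0,0,-3],[0,0,0],[0,0,0]],"dr":[[0,0,0],[0,0,0],[0,0,0],[0,0,0],[0,0,0]],"jaw":[255,255,255,255,255]}' 40
```

```text
time: 27.93
eef_pos: [0.5505, 0.0958, 0.0468]
tcp_rot: [-0.027, 0.994, 0.105, 0.0]
contact_force: [-0.6, 4.7, 5.3]
opening: 0.147
time: 28.35
eef_pos: [0.5506, 0.095, 0.0343]
tcp_rot: [-0.027, 0.994, 0.106, 0.0]
contact_force: [0.4, 5.4, 5.6]
opening: 0.145
time: 28.77
eef_pos: [0.5513, 0.0952, 0.0323]
tcp_rot: [-0.029, 0.994, 0.107, -0.002]
contact_force: [-17.0, 0.3, 43.8]
opening: 0.147
```

```bash
python3 -m jog '{"travel":[[0,0,5],[0,0,2],[0,0,0],[0,0,0],[0,0,0]],"dr":[[0,0,0],[0,0,0],[0,0,0],[0,0,0],[0,0,0]],"jaw":[255,255,255,255,255]}' 40
python3 - <<'E'
from h import *
def W(x,y,z):
    c,s=.9987,.0506; return np.array([541.7+c*x-s*y,223.2+s*x+c*y,z])/1000
def pl(x,r,off,a):
    a=np.radians(a);return W(x,r*np.cos(a)-off*np.sin(a),43+r*np.sin(a)+off*np.cos(a))
b=read_camera('side');np.save('s13.npy',b);s4=np.load('s4.npy')
def cap(im,p,w=10):
    u,v=[int(round(t)) for t in p];m=np.zeros(im.shape[:2],np.uint8)
    m[v-16:v+17,u-22:u+12]=(im[v-16:v+17,u-22:u+12].max(2)<60)
    ys,xs=np.nonzero(m);k=xs.max()
    return [(x,ys[xs==x].min(),ys[xs==x].max()) for x in range(k-6,k+1) if (xs==x).any()]
p=proj('side',pl(-62,132,0,0));print('flat pred',p.round(1),cap(s4,p))
for a in(180,176): print(a,proj('side',pl(-62,132,0,a)).round(1))
print(cap(b,proj('side',pl(-62,132,0,178))))
s=get_state();print(s['eef_pos'],s['contact_force'])
v=b[195:285,190:310];cv2.imwrite('pics/c13.png',cv2.resize(v,None,fx=6,fy=6,interpolation=2)[:,:,::-1])
E
```

```text
time: 29.18
eef_pos: [0.5512, 0.0952, 0.0333]
tcp_rot: [-0.027, 0.994, 0.105, 0.001]
contact_force: [0.1, 6.5, 9.3]
opening: 0.146
flat pred [193.  332.3] [(189, np.int64(325), np.int64(333)), (190, np.int64(326), np.int64(334)), (191, np.int64(327), np.int64(335)), (192, np.int64(328), np.int64(334)), (193, np.int64(329), np.int64(334)), (194, np.int64(329), np.int64(333)), (195, np.int64(330), np.int64(331))]
180 [298.9 257.4]
176 [299.  253.8]
[(297, np.int64(256), np.int64(258)), (298, np.int64(253), np.int64(258)), (299, np.int64(253), np.int64(257)), (300, np.int64(254), np.int64(255))]
[0.55121686 0.09515041 0.03327745] [-0.75211142  6.06651881  9.33182575]
```

Against the flat-position reference the bar is within about 1 px of fully over (the bar had rolled ~8 mm along the pads), so it is on its stop. Swing back, gently at first.

```bash
python3 -m jog '{"travel":[[0,0.2,5],[0,0.4,7],[0,0.8,7],[-0.1,1.4,10],[-0.1,2,10]],"dr":[[0,0,0],[0,0,0],[-0.5,0,0],[-0.5,0,0],[-1,0,0]],"jaw":[255,255,255,255,255]}' 40
python3 - <<'E'
from swing import *
from h import *
s=get_state();print(s['eef_pos'],s['contact_force'])
# angle estimate: bar = tcp + d*up
p=s['eef_pos']*1000;t=np.radians(10);n=np.array([-.0506,.9987,0])
for d in(10,14,18):
    bar=p+d*(np.cos(t)*np.array([0,0,1])-np.sin(t)*n)
    q=bar-[541.7,223.2,43];print(d,np.degrees(np.arctan2(q[2],q@n)),np.hypot(q[2],q@n))
rows([163,152,140,128,116,104,92,80,68,56,44,33,23,15,9,4,0],[10,9,7,5,3,1,0]+[0]*10)
E
```

```text
time: 29.65
eef_pos: [0.551, 0.0996, 0.0686]
tcp_rot: [-0.026, 0.996, 0.087, 0.002]
contact_force: [12.4, 9.5, -13.8]
opening: 0.144
[0.55097359 0.0996296  0.06858944] [ 12.37402401   9.51270455 -13.804463  ]
10 164.24564695123203 130.51839040246335
14 162.6852943912008 132.3054790635564
18 161.16762298952597 134.18803700028025
152 9 [-0.5, 9.4, 23.3] 25.1
140 7 [-0.7, 14.8, 22.8] 27.2
128 5 [-1.0, 19.2, 19.1] 27.1
116 3 [-1.2, 22.7, 14.6] 27.0
104 1 [-1.3, 25.3, 9.4] 27.0
92 0 [-1.4, 27.0, 3.8] 27.3
80 0 [-1.4, 27.5, -1.9] 27.6
68 0 [-1.3, 26.5, -7.6] 27.6
56 0 [-1.2, 24.3, -13.0] 27.6
44 0 [-1.1, 21.1, -17.7] 27.6
33 0 [-0.8, 15.7, -19.8] 25.3
23 0 [-0.5, 10.8, -20.3] 23.0
15 0 [-0.3, 6.0, -17.4] 18.4
9 0 [-0.1, 2.9, -13.5] 13.8
4 0 [-0.1, 1.3, -11.4] 11.5
0 0 [-0.0, 0.3, -9.2] 9.2
```

```bash
python3 -m jog '{"travel":[[-0.5,9.4,23],[-0.7,14.8,22.5],[-1,19.2,19],[-1.2,22.7,14.6],[-1.3,25.3,9.4]],"dr":[[-1,0,0],[-2,0,0],[-2,0,0],[-2,0,0],[-2,0,0]],"jaw":[255,255,255,255,255]}' 40
python3 -m jog '{"travel":[[-1.4,27,3.8],[-1.4,27.5,-1.9],[-1.3,26.5,-7.6],[-1.2,24.3,-13],[-1.1,21.1,-17.7]],"dr":[[-1,0,0],[0,0,0],[0,0,0],[0,0,0],[0,0,0]],"jaw":[255,255,255,255,255]}' 40
python3 -m jog '{"travel":[[-0.8,15.7,-19.8],[-0.5,10.8,-20.3],[-0.3,6,-17.4],[-0.1,2.9,-10],[0,1,-6]],"dr":[[0,0,0],[0,0,0],[0,0,0],[0,0,0],[0,0,0]],"jaw":[255,255,255,255,255]}' 40
```

```text
time: 30.07
eef_pos: [0.5467, 0.1856, 0.1621]
tcp_rot: [-0.027, 1.0, 0.001, -0.001]
contact_force: [0.1, -12.1, 7.2]
opening: 0.144
time: 30.48
eef_pos: [0.5398, 0.3173, 0.1254]
tcp_rot: [-0.028, 1.0, -0.001, -0.001]
contact_force: [2.1, -6.8, 4.7]
opening: 0.143
time: 30.9
eef_pos: [0.5378, 0.3544, 0.049]
tcp_rot: [-0.027, 1.0, 0.001, -0.002]
contact_force: [0.6, 3.0, 6.4]
opening: 0.145
```

```bash
python3 -m jog '{"travel":[[0,0.5,-7],[0,0.3,-6],[0,0.1,-5],[0,0,-3],[0,0,-2]],"dr":[[0,0,0],[0,0,0],[0,0,0],[0,0,0],[0,0,0]],"jaw":[255,255,255,255,255]}' 40
```

```text
time: 31.32
eef_pos: [0.5377, 0.3561, 0.027]
tcp_rot: [-0.027, 1.0, 0.002, -0.002]
contact_force: [0.1, 6.1, 6.1]
opening: 0.143
```

```bash
python3 -m jog '{"travel":[[0,0,-2],[0,0,-2],[0,0,-2],[0,0,0],[0,0,0]],"dr":[[0,0,0],[0,0,0],[0,0,0],[0,0,0],[0,0,0]],"jaw":[255,255,255,255,255]}' 40
python3 -m jog '{"travel":[[0,0,0],[0,0,0],[0,0,0],[0,0,0],[0,0,35]],"dr":[[0,0,0],[0,0,0],[0,0,0],[0,0,0],[0,0,0]],"jaw":[165,165,165,165,165]}' 40
python3 -m jog '{"travel":[[0,0,40],[0,0,40],[-10,-30,20],[-20,-41,0],[-20,-41,0]],"dr":[[0,0,0],[0,0,0],[0,0,0],[0,0,0],[0,0,-7]],"jaw":[165,165,165,165,165]}' 40
python3 -m jog '{"travel":[[-20,-41,0],[-20,-41,0],[-10,-41,0],[-10,-41,0],[0,-41,0]],"dr":[[0,0,-7],[0,0,-7],[0,0,-7],[0,0,-7],[0,0,-7]],"jaw":[165,165,165,165,165]}' 40
python3 -m jog '{"travel":[[0,-41,0],[-5,-41,0],[-5,-41,0],[-5,-41,0],[0,0,0]],"dr":[[0,0,-7],[0,0,-7],[0,0,-7],[0,0,-7],[0,0,-7]],"jaw":[165,165,165,165,165]}' 40
python3 - <<'E'
from h import *
a=read_camera('top');b=read_camera('side');np.save('t14.npy',a);np.save('s14.npy',b)
o=np.hstack([cv2.resize(a[195:325,105:235],(400,400),interpolation=2),cv2.resize(b[210:350,140:280],(400,400),interpolation=2)])
o=np.vstack([o,np.hstack([cv2.resize(a[220:330,290:490],(400,200),interpolation=2),cv2.resize(a[80:220,100:300],(400,200),interpolation=2)])])
cv2.imwrite('pics/c14.png',o[:,:,::-1]);print(get_state()['eef_pos'],get_state()['tcp_rot'])
E
```

```text
time: 31.73
eef_pos: [0.5378, 0.3561, 0.0266]
tcp_rot: [-0.027, 1.0, 0.001, -0.003]
contact_force: [-10.1, -0.8, 28.5]
opening: 0.146
time: 32.15
eef_pos: [0.5292, 0.3509, 0.0441]
tcp_rot: [-0.026, 1.0, -0.003, -0.013]
contact_force: [-1.4, -0.4, -1.0]
opening: 0.354
time: 32.57
eef_pos: [0.4894, 0.2487, 0.1548]
tcp_rot: [0.035, 0.999, 0.001, -0.003]
contact_force: [0.2, -0.6, -0.9]
opening: 0.353
time: 32.98
eef_pos: [0.4297, 0.0512, 0.1519]
tcp_rot: [0.336, 0.942, 0.002, -0.006]
contact_force: [0.8, 0.7, -0.6]
opening: 0.352
time: 33.4
eef_pos: [0.4164, -0.118, 0.153]
tcp_rot: [0.607, 0.795, 0.002, -0.003]
contact_force: [0.4, 0.1, 0.2]
opening: 0.356
[ 0.41649505 -0.11335099  0.15238501] [ 0.60326898  0.79751751  0.00320139 -0.00470269]
```

View pics/c14.png

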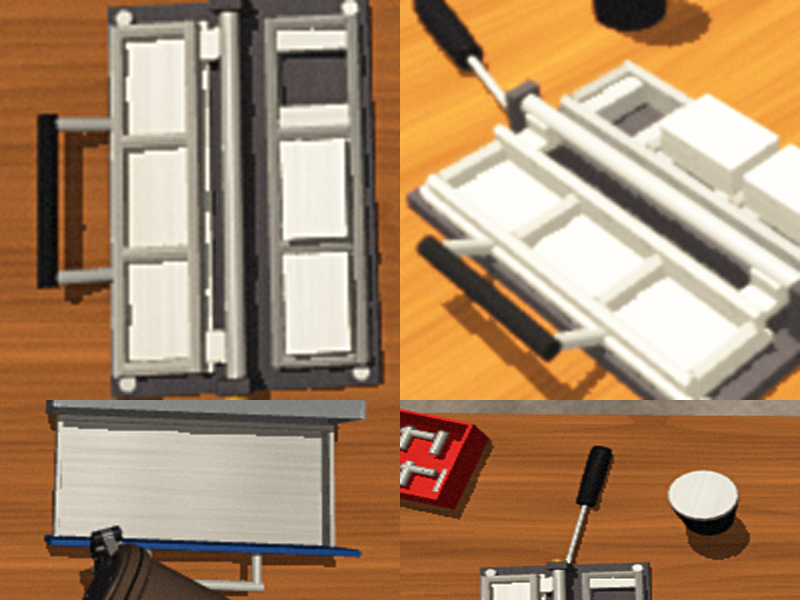

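Both covers lie back-up in nests 1 and 2 (top crop (315,188), (318,303)), flipper flat open and empty, drawer empty, tumbler and scraper untouched. Check heights numerically, and shut the drawer.

```bash
python3 -m jog '{"travel":[[-3,-30,0],[-3,-35,0],[-4,-35,0],[-4.5,-34,0],[0,0,0]],"dr":[[0,0,-5],[0,0,-5],[0,0,-5],[0,0,-2.8],[0,0,0]],"jaw":[150,150,150,150,150]}' 40
python3 - <<'E'
from h import *
s=get_state();print(s['eef_pos'],s['tcp_rot'])
a=np.load('t14.npy');b=np.load('s14.npy')
def con(im,box,th):
    x0,y0,x1,y1=box;m=(im[y0:y1,x0:x1].min(2)>th).astype(np.uint8)*255
    m=cv2.morphologyEx(m,2,np.ones((3,3)))
    for c in sorted(cv2.findContours(m,0,2)[0],key=cv2.contourArea)[-3:]:
        if cv2.contourArea(c)>150:
            R=cv2.minAreaRect(c);yield np.array(R[0])+[x0,y0],R[1],R[2]
for th in(200,220):
  for c,sz,an in con(a,(192,235,228,318),th): print('top',th,c.round(1),np.round(sz,1),an,ray('top',*c,.057).round(4)*1000)
def W(x,y,z):
    c,s=.9987,.0506; return np.array([541.7+c*x-s*y,223.2+s*x+c*y,z])/1000
for k,x in((1,-82),(2,0)): print('nest',k,W(x,-57,57)*1000,W(x,-60,57)*1000,'side px corners',[proj('side',W(x+dx,-60+dy,57)).round(1).tolist() for dx,dy in((-35,-23),(-35,23),(35,23),(35,-23))])
v=b[225:310,215:310].min(2)
for th in(215,235):
  for c,sz,an in con(b,(215,225,310,310),th): print('side',th,c,sz,an)
E
```

```text
time: 33.92
eef_pos: [0.4028, -0.249, 0.1531]
tcp_rot: [0.718, 0.696, 0.003, -0.003]
contact_force: [0.1, 0.7, 0.9]
opening: 0.414
[ 0.40281877 -0.24903635  0.15310434] [ 0.71785902  0.69617677  0.00312421 -0.00256471]
top 200 [206.  255.5] [31. 20.] 90.0 [544.3 163.8  57. ]
top 200 [207.5 293. ] [31.9 20.2] 87.79740142822266 [463.2 158.6  57. ]
top 220 [207. 293.] [32. 20.] 90.0 [463.2 159.7  57. ]
top 220 [206.5 255.5] [31. 19.] 90.0 [544.3 162.7  57. ]
nest 1 [462.6908 162.1249  57.    ] [462.8426 159.1288  57.    ] side px corners [[304.9, 276.8], [288.2, 289.5], [259.8, 271.4], [276.7, 260.0]]
nest 2 [544.5842 166.2741  57.    ] [544.736 163.278  57.   ] side px corners [[272.1, 257.2], [255.2, 268.5], [229.9, 252.4], [246.8, 242.1]]
side 215 [245.88461494 286.42308044] (76.27127838134766, 5.269651889801025) 33.690067291259766
side 215 [250.95588303 255.5735302 ] (36.18620300292969, 18.178850173950195) 30.963754653930664
side 215 [281.73529053 274.44117737] (38.41568374633789, 19.207841873168945) 30.963754653930664
side 235 [245.76922989 285.84615326] (75.43922424316406, 3.3282015323638916) 33.690067291259766
side 235 [250.73529053 255.44117355] (34.98571014404297, 17.492855072021484) 30.963754653930664
side 235 [281.80337524 274.31460571] (38.1599235534668, 18.761962890625) 32.00538635253906
```

Both backs match z = 57 mm at the nest centres within 1 px in both views: home. Shut the drawer.

```bash
python3 -m jog '{"travel":[[-1,0,-35],[0,0,-30],[0,0,-25],[0,0,-15],[0,0,0]],"dr":[[0,0,0],[0,0,0],[0,0,0],[0,0,0],[0,0,0]],"jaw":[150,150,150,150,150]}' 40
python3 -m jog '{"travel":[[0,0,0],[0,0,0],[0,0,0],[0,0,0],[0,0,0]],"dr":[[0,0,0],[0,0,0],[0,0,0],[0,0,0],[0,0,0]],"jaw":[255,255,255,255,255]}' 40
python3 -m jog '{"travel":[[8,-0.3,0],[15,-0.5,0],[15,-0.5,0],[15,-0.5,0],[15,-0.5,0]],"dr":[[0,0,0],[0,0,0],[0,0,0],[0,0,0],[0,0,0]],"jaw":[255,255,255,255,255]}' 40
python3 -m jog '{"travel":[[15,-0.5,0],[15,-0.5,0],[15,-0.5,0],[12,-0.5,0],[8,-0.5,0]],"dr":[[0,0,0],[0,0,0],[0,0,0],[0,0,0],[0,0,0]],"jaw":[255,255,255,255,255]}' 40
```

```text
time: 34.33
eef_pos: [0.3995, -0.2414, 0.0437]
tcp_rot: [0.716, 0.698, 0.004, -0.008]
contact_force: [-1.0, 0.8, -0.3]
opening: 0.407
time: 34.75
eef_pos: [0.4035, -0.2451, 0.049]
tcp_rot: [0.718, 0.696, 0.005, -0.002]
contact_force: [5.8, 1.7, -6.4]
opening: 0.123
time: 35.17
eef_pos: [0.4704, -0.2477, 0.049]
tcp_rot: [0.717, 0.697, 0.003, -0.004]
contact_force: [-2.5, -1.7, 0.6]
opening: 0.122
time: 35.58
eef_pos: [0.5361, -0.2503, 0.049]
tcp_rot: [0.717, 0.697, 0.004, -0.003]
contact_force: [-2.8, 1.0, 1.2]
opening: 0.124
```

```bash
python3 -m jog '{"travel":[[6,-0.2,0],[6,-0.2,0],[4,0,0],[4,0,0],[0,0,0]],"dr":[[0,0,0],[0,0,0],[0,0,0],[0,0,0],[0,0,0]],"jaw":[255,255,255,255,255]}' 40
python3 -m jog '{"travel":[[3,0,0],[3,0,0],[3,0,0],[0,0,0],[0,0,0]],"dr":[[0,0,0],[0,0,0],[0,0,0],[0,0,0],[0,0,0]],"jaw":[255,255,255,255,255]}' 40
```

```text
time: 36.0
eef_pos: [0.5562, -0.2511, 0.049]
tcp_rot: [0.718, 0.696, 0.005, -0.002]
contact_force: [0.5, 0.5, 3.6]
opening: 0.122
time: 36.42
eef_pos: [0.5585, -0.2511, 0.0489]
tcp_rot: [0.717, 0.697, -0.001, -0.009]
contact_force: [-18.3, 0.5, 15.6]
opening: 0.125
```

On the stop (18 N). Release, retreat, final check.

```bash
python3 -m jog '{"travel":[[-3,0,0],[0,0,0],[0,0,0],[0,0,0],[0,0,0]],"dr":[[0,0,0],[0,0,0],[0,0,0],[0,0,0],[0,0,0]],"jaw":[255,165,165,165,165]}' 40
python3 -m jog '{"travel":[[0,0,25],[0,0,40],[0,0,40],[0,0,40],[0,0,0]],"dr":[[0,0,0],[0,0,0],[0,0,0],[0,0,0],[0,0,0]],"jaw":[165,165,165,165,165]}' 40
python3 -m jog '{"travel":[[-20,-35,0],[-30,-35,0],[-30,-35,0],[-30,-35,0],[-30,-35,0]],"dr":[[0,0,0],[0,0,0],[0,0,0],[0,0,0],[0,0,0]],"jaw":[165,165,165,165,165]}' 40
python3 -m jog '{"travel":[[-10,-35,0],[-10,-35,0],[0,-35,0],[0,-35,0],[0,0,0]],"dr":[[0,0,0],[0,0,0],[0,0,0],[0,0,0],[0,0,0]],"jaw":[165,165,165,165,165]}' 40
python3 - <<'E'
from h import *
a=read_camera('top').astype(int);t0=np.load('t0.npy').astype(int);t14=np.load('t14.npy').astype(int)
def bl(im): # blue front rows by column
    m=(im[:,:,2]>im[:,:,0]+40)&(im[:,:,2]>90)
    out={}
    for u in(325,345,355,440,455):
        v=np.nonzero(m[:,u])[0]; 
        if len(v): out[u]=(v.min(),v.max())
    return out
print('start',bl(t0));n=bl(a);print('now',n)
for u,(v0,v1) in n.items(): print(u,ray('top',u,v0,.079).round(4),ray('top',u,v1,.079).round(4))
# handle bar rows
for im in(t0,a):
    print([ (u,np.nonzero(im[238:262,u].min(1)>150)[0][[0,-1]]+238) for u in(375,385,395,405) if (im[238:262,u].min(1)>150).any()])
print('nest region diff',np.abs(a-t14)[230:325,110:232].mean(),'bystander diff',np.abs(a-t0)[80:185,30:280].mean())
s=get_state();print(s['time'],s['eef_pos'])
E
```

```text
time: 36.83
eef_pos: [0.561, -0.2507, 0.0477]
tcp_rot: [0.718, 0.696, 0.004, -0.003]
contact_force: [-0.3, 0.1, -0.4]
opening: 0.354
time: 37.25
eef_pos: [0.5655, -0.2534, 0.2038]
tcp_rot: [0.718, 0.696, 0.006, 0.005]
contact_force: [0.6, 0.4, 1.2]
opening: 0.352
time: 37.67
eef_pos: [0.4314, -0.4134, 0.1927]
tcp_rot: [0.717, 0.697, 0.004, -0.003]
contact_force: [0.5, -0.3, -0.6]
opening: 0.349
time: 38.08
eef_pos: [0.4108, -0.5579, 0.1917]
tcp_rot: [0.719, 0.695, 0.003, -0.002]
contact_force: [-0.7, 0.9, 0.0]
opening: 0.357
start {325: (np.int64(227), np.int64(229)), 345: (np.int64(228), np.int64(230)), 355: (np.int64(228), np.int64(230)), 440: (np.int64(232), np.int64(234)), 455: (np.int64(233), np.int64(235))}
now {325: (np.int64(225), np.int64(227)), 345: (np.int64(226), np.int64(228)), 355: (np.int64(227), np.int64(228)), 440: (np.int64(230), np.int64(232)), 455: (np.int64(231), np.int64(232))}
325 [ 0.6106 -0.0957  0.079 ] [ 0.6062 -0.0957  0.079 ]
345 [ 0.6086 -0.1393  0.079 ] [ 0.6042 -0.1392  0.079 ]
355 [ 0.6065 -0.1611  0.079 ] [ 0.6044 -0.1611  0.079 ]
440 [ 0.6009 -0.3476  0.079 ] [ 0.5965 -0.3474  0.079 ]
455 [ 0.5988 -0.3806  0.079 ] [ 0.5966 -0.3805  0.079 ]
[(375, array([249, 252])), (385, array([250, 252])), (395, array([250, 253])), (405, array([250, 253]))]
[(375, array([247, 249])), (385, array([247, 249])), (395, array([248, 250])), (405, array([248, 250]))]
nest region diff 3.567500719010641 bystander diff 3.090679365079365
38.1333 [ 0.4114294  -0.55501927  0.19155086]
```

```bash
python3 -c "
from plant import *
print(sign_off())"
```

```text
the job is handed in; nothing more can be done
None
```

The job is handed in after about 38 s of the 210 s allowed; sign-off reports no verdict.

**What I did:**
- I opened the drawer fully. Only two covers were in it.
- I pressed the flipper flat and seated the covers boss-up in pockets 2 and 1.
- I swung the flipper over by its bar, swung it back flat, and shut the drawer.

**Last checks:**
- **Covers:** both lie back-up in nests 1 and 2. Their backs match 57 mm height at the nest centres to within 1 px in both views.
- **Flipper:** it is flat open on its stop, which took 28 N of press, and its pockets are empty.
- **Drawer:** it was pushed to its stop, with about 18 N of contact force. It travelled the full 155 mm and sits about 2 px further in than at the start.
- **Tumbler and scraper:** both are unchanged from the first picture.

**Did not agree at first:**
- **First cover:** it caught on the end-wall lead-in of pocket 2, and I moved it about 4 mm before it went in.
- **Flipper fully over:** the tool stopped about 8 mm high, at up to 44 N wrist force. I wiggled it without change. The bar in the picture was then within 1 px of fully over, so I took it that the bar had rolled in the pads.

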